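Close and clip down the parts case in the service van

ROBOT

A 7-joint arm with a two-finger parallel gripper is mounted at the origin on the work surface. World frame = base frame: x ahead of the robot, y to its left, z up, the work surface at z = 0. Lengths are in m, angles in rad, forces in N, time in s.
With the tool pointing down it reaches from about 0.425 to 0.875 m from the base axis. Payload 8.4 kg.
Tool frame: the origin (TCP) lies at the very end of the fingers, on their centre line; the grasp point (between the pads) lies 19 mm behind it; z points along the fingers, x is the direction in which the jaws open and shut, and the axes are right-handed (so a half turn about z gives the same grasp; the last joint's range is limited). The gripper opens to 85 mm and grips with 20 to 120 N. Pads are 22 mm wide; open, the fingers measure 114 mm over their backs; the gripper's body (76 mm by 85 mm) begins 54 mm behind the grasp point. The pads swing forward as they close: fully open they stand 13 mm farther back than shut.
Start: joints at [1.047, 0.333, 0.04, 1.465, -0.013, 1.343, -0.059], TCP at [0.268, -0.592, 0.231] pointing down, gripper open.
Joint ranges: [-2.58, 2.58], [-0.38, 2.09], [-1.3, 1.39], [0.25, 2.4], [-1.5, 4.64], [0.08, 2.09], [-2.65, 2.65]. Speed limits (rad/s): [2.22, 2.22, 2.79, 2.79, 3.14, 3.14, 3.14].

INTERFACE

Orientations are given as a unit quaternion [x, y, z, w].
In Python, from plant import r gives the robot as it stands. The module is installed in compiled form; this text tells all that it offers.
- The arm moves only by the tool step_arm, never from a script. Its argument "increments" is a list of rows, each an object with "hand": the finger opening in cm, from 0 to 8.54; "xyz": the shift along the world's x, y, z in cm, a list of three; "twist": the turn about the world's z in units of 5 degrees (1.0 is 5 degrees). In form: [{"hand": hand, "xyz": [x, y, z], "twist": twist}, ...]. A call has 1 to 10 rows; each row shifts and turns the commanded pose from where the row before left it; what a row does not reach is not made up. A row lasts 1/12 s, in which the tool goes at most 41.7 mm and 7.16 degrees, less where a joint would pass 70% of its speed; a pose out of reach is approached as far as the arm can. A call with a gripper value outside its range is refused whole. The fingers move at their own pace and stop on an object; the grip force is fixed at half the most. Time passes only in rows, so rows that do not move let the fingers close. It gives the time, the measured TCP pose, the force and the opening at its end, in the units of the state.
- r.observe(): the state, without advancing time (a new reading comes with each control period).
- r.read_camera(name): name is "scene" or "top"; returns a dict with "frame" (384x512x3 uint8, red, green, blue), "fov_y" (degrees; the focal length in pixels is half the picture's height over the tangent of half this angle, whatever the lens; pixels are square), "cx", "cy" (the principal point, pixels), "D" ([k1, k2, p1, p2, k3] as OpenCV has them; the pictures are not rectified), "position" and "attitude" of the camera in the world. Camera axes: x right, y up, looking along -z (the intrinsics and any distortion apply to the point x, -y, -z); pixel columns grow to the right and rows downward; lengths in m; the calibration is good to about 2 mm. A picture is of the moment at which its call begins. There is no depth.
- r.job_done(): hands the job in, once; it reports no verdict.
The state is a dict: "t": time; "q": joint angles; "qd": joint speeds; "joint_efforts": joint torques, N m; "tool_pos": TCP position; "tool_rot": TCP orientation; "force": force on the tool from outside, world axes, zero at the start; "torque": the same for the moment, N m; "gripper_width": opening from 0.0 (shut) to 1.0 (fully open).
Only numpy, scipy, OpenCV 4.12 (cv2) and the standard library are available. Lean on these libraries where they do the work, as an engineer would, in place of code of your own. Each camera call takes 0.05 s, during which the arm holds its last target.

TASK

Close up the parts case on the van's bench: push its raised lid fully home first, then swing the four clips over and press each one down until it snaps over its lug on the rim and stays shut by itself. Start at any corner, do the one diagonally opposite next, then the remaining two; let go of each clip before going to the next. The lugs sit at uneven heights, so feel for each snap and stop there: a clip cracks if pressed with more than 18 N. Leave everything else on the bench where it is.

Things in the scene. Friction and masses are not known exactly. Their poses are not given: they have to be found in the camera images.
- case: Grey plastic case, 164 (x) x 200 (y) mm, fixed to the bench; origin: centre of its underside. Seated lid's top 85 mm above it. Near each corner a lug (the rim) 20 mm wide stands at x = +-88, y = +-58 mm for a clip to snap over. Each lug stands up to 8 mm higher or lower than drawn, so each clip snaps home at its own height, which is not measured.
- lid (a joint): How far the lid (a stiff friction fit in the case's mouth) stands up from fully home, in m: 0 = home. It starts 6 to 10 mm up; it slides straight down under a push of about 7 to 9 N and stays where it is left.
- lid_top (a point): Centre of the lid's flat top; 85 mm above the case's origin when the lid is home. A clear spot to press: about 60 mm (x) by 85 mm (y) between the raised clips.
- clip_a (a joint): Angle (rad) of the clip at corner +x, +y of the case, opposite clip_c: 0 = level, outward over its lug; 1.57 = upright; starts 0.75 to 1.45. Let go unsnapped it springs up beyond 0.5; snapped it stays, between -0.22 and 0.26. Snaps at 5 to 11 N straight down on its ridge; the force then drops, then a rubber seat adds 14 N per mm. Over 18 N it cracks.
- clip_a_pad (a point): Top of the ridge (3 mm high) across clip_a's press face, over its hook: press here. Black plate 26 mm wide, 62 long, 5 thick. Hinge line along the case's y, at x = +46, y = +58 mm, 5 mm above the lid's top. With the clip level the press face (top; inner side when upright) is 7 mm above the hinge line, the ridge 46 mm outward of it, the plate's end 58 mm.
- clip_b (a joint): Angle (rad) of the clip at corner +x, -y of the case, opposite clip_d: 0 = level, outward over its lug; 1.57 = upright; starts 0.75 to 1.45. Let go unsnapped it springs up beyond 0.5; snapped it stays, between -0.22 and 0.26. Snaps at 5 to 11 N straight down on its ridge; the force then drops, then a rubber seat adds 14 N per mm. Over 18 N it cracks.
- clip_b_pad (a point): Top of the ridge (3 mm high) across clip_b's press face, over its hook: press here. Black plate 26 mm wide, 62 long, 5 thick. Hinge line along the case's y, at x = +46, y = -58 mm, 5 mm above the lid's top. With the clip level the press face (top; inner side when upright) is 7 mm above the hinge line, the ridge 46 mm outward of it, the plate's end 58 mm.
- clip_c (a joint): Angle (rad) of the clip at corner -x, -y of the case, opposite clip_a: 0 = level, outward over its lug; 1.57 = upright; starts 0.75 to 1.45. Let go unsnapped it springs up beyond 0.5; snapped it stays, between -0.22 and 0.26. Snaps at 5 to 11 N straight down on its ridge; the force then drops, then a rubber seat adds 14 N per mm. Over 18 N it cracks.
- clip_c_pad (a point): Top of the ridge (3 mm high) across clip_c's press face, over its hook: press here. Black plate 26 mm wide, 62 long, 5 thick. Hinge line along the case's y, at x = -46, y = -58 mm, 5 mm above the lid's top. With the clip level the press face (top; inner side when upright) is 7 mm above the hinge line, the ridge 46 mm outward of it, the plate's end 58 mm.
- clip_d (a joint): Angle (rad) of the clip at corner -x, +y of the case, opposite clip_b: 0 = level, outward over its lug; 1.57 = upright; starts 0.75 to 1.45. Let go unsnapped it springs up beyond 0.5; snapped it stays, between -0.22 and 0.26. Snaps at 5 to 11 N straight down on its ridge; the force then drops, then a rubber seat adds 14 N per mm. Over 18 N it cracks.
- clip_d_pad (a point): Top of the ridge (3 mm high) across clip_d's press face, over its hook: press here. Black plate 26 mm wide, 62 long, 5 thick. Hinge line along the case's y, at x = -46, y = +58 mm, 5 mm above the lid's top. With the clip level the press face (top; inner side when upright) is 7 mm above the hinge line, the ridge 46 mm outward of it, the plate's end 58 mm.
- jar_mid (a point): Bystander, loose: clear jar with white lid, 52 mm wide, 75 mm high; the point is its centre. Leave alone.
- carton_mid (a point): Bystander, loose: small cardboard carton 70 x 55 x 50 mm; the point is its centre. Leave alone.
- tape_mid (a point): Bystander, loose: round black tape measure lying flat, 68 mm wide, 30 mm high; the point is its centre. Leave alone.
- torch_mid (a point): Bystander, loose: black torch standing on end, 42 mm wide, 100 mm high; the point is its centre. Leave alone.
- driver_mid (a point): Bystander, loose: screwdriver, 170 mm, lying on the bench; the point is its centre. Leave alone.
- spanner_mid (a point): Bystander, loose: spanner, 160 mm, lying on the bench; the point is its centre. Leave alone.

How it is judged:
By the outcome, as a careful person would: the job done as asked, in the order asked, and still so for the second after the job is handed in, with the robot touching nothing.
It also fails if it takes over 72 s, if anything falls off the work surface, if the arm or the gripper's body presses on something with over 40 N, if the wrist force passes 120 N, or if a joint passes its speed limit or range.

## Working session

There is one attempt and no reset: what is moved stays moved. The work goes in short steps, Python scripts to look and compute and a tool call to move; the robot and the scene stay as the last step left them, time stands still between calls to the robot, and variables do not carry over. Pictures are saved under pics/ and viewed, and the job is handed in when it is done.

Besides the shell and the picture viewer there is one more tool, called as name([rows], argument=value, ...), one row to a line, values as JSON. step_arm: Moves the arm, as the interface text tells. Its arguments: {"type":"object","properties":{"increments":{"type":"array","items":{"type":"object","properties":{"hand":{"type":"number"},"xyz":{"type":"array","items":{"type":"number"}},"twist":{"type":"number"}}}}},"required":["increments"]}

```bash
mkdir -p pics; cat > h.py <<'E'
import numpy as np, cv2
from scipy.spatial.transform import Rotation as R
from plant import r
def cam(n):
    c=r.read_camera(n); f=192/np.tan(np.radians(c['fov_y'])/2)
    c['K']=np.array([[f,0,c['cx']],[0,f,c['cy']],[0,0,1]]); c['Rm']=R.from_quat(c['attitude']).as_matrix(); return c
def proj(c,P):
    P=np.atleast_2d(P).astype(float); X=(P-c['position'])@c['Rm']; X=X*[1,-1,-1]
    return cv2.projectPoints(X,np.zeros(3),np.zeros(3),c['K'],np.array(c['D'],float))[0][:,0]
def atz(c,uv,z):
    n=cv2.undistortPoints(np.array([[uv]],float),c['K'],np.array(c['D'],float))[0,0]
    d=c['Rm']@np.array([n[0],-n[1],-1]); p=np.array(c['position']); return p+d*(z-p[2])/d[2]
E
python3 - <<'E'
from h import *
for n in('scene','top'):
    c=cam(n); cv2.imwrite(f'pics/{n}0.png',cv2.resize(c['frame'][:,:,::-1],(800,600),interpolation=cv2.INTER_CUBIC))
    print(n,c['fov_y'],c['cx'],c['cy'],c['D'],c['position'],c['Rm'].round(3).tolist())
print(r.observe())
E
```

```text
scene 49.154287486292546 255.80302856026293 192.22714268667912 [-0.07668098  0.          0.          0.          0.        ] [ 0.97258791 -0.5609465   0.93043091] [[0.719, -0.538, 0.441], [0.695, 0.539, -0.476], [0.019, 0.648, 0.761]]
top 55.3775227779417 252.45996072241445 196.4095544786659 [-0.10960133  0.          0.          0.          0.        ] [ 0.44778569 -0.02849618  1.08152878] [[-0.005, 0.998, -0.068], [-1.0, -0.006, -0.019], [-0.019, 0.068, 0.998]]
{'t': 0.1, 'q': array([ 1.04679044,  0.33381857,  0.03989417,  1.46616868, -0.01342861,
        1.34329121, -0.05846528]), 'qd': array([-1.36107488e-03, -1.50433149e-04, -2.79352995e-04, -1.48176721e-03,
       -1.06906583e-05, -3.20538916e-04, -6.64273131e-04]), 'joint_efforts': array([ 4.24208949e-03, -6.60017753e+01,  1.37039736e+00, -4.06475973e+01,
        1.70708739e-02,  8.91023985e-03, -1.27570607e-05]), 'tool_pos': array([ 0.26770275, -0.59187143,  0.23053142]), 'tool_rot': array([ 8.40278804e-01, -5.42154063e-01, -6.15449775e-04, -3.53610817e-04]), 'force': array([ 0.49543389, -0.06076734, -0.32537096]), 'torque': array([ 0.03553096,  0.0258195 , -0.02972122]), 'gripper_width': 1.0012314054397775}
```

View pics/scene0.png

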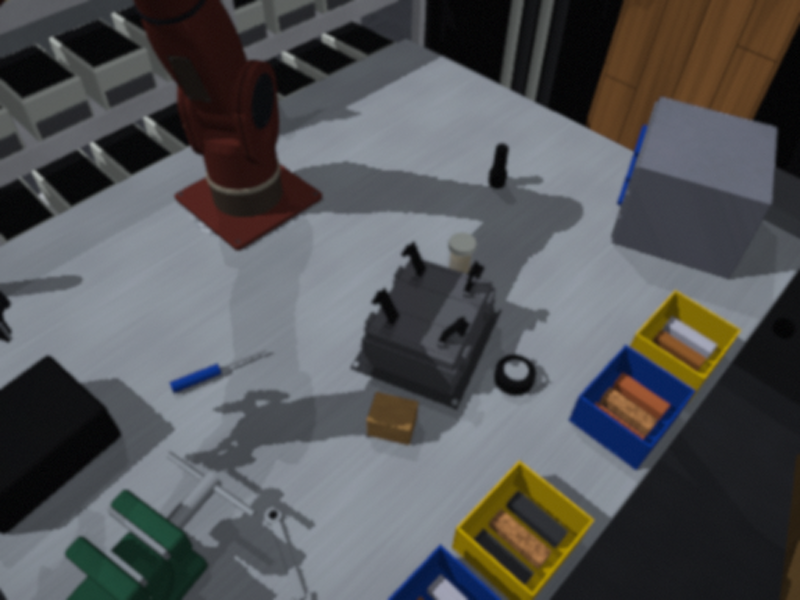

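View pics/top0.png

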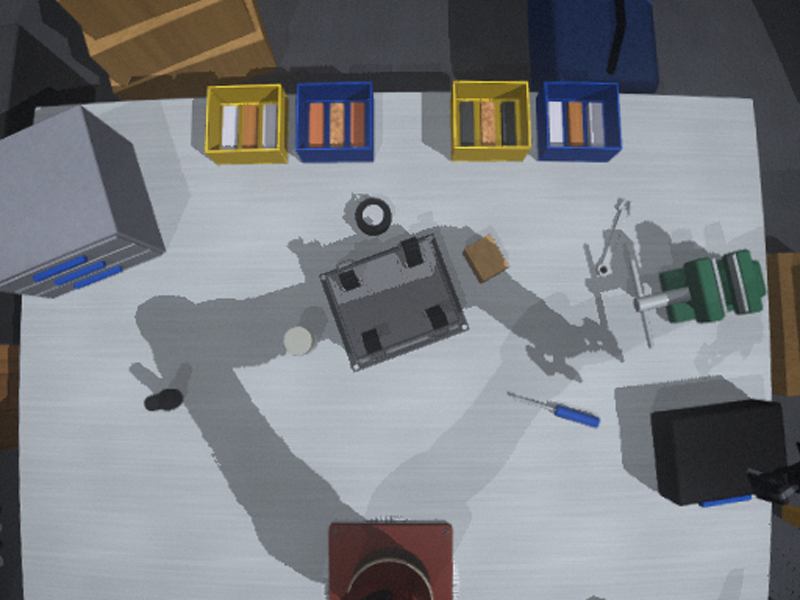

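The case sits near top-view pixel (393,300) of the 800x600 view, turned by about 15–20°. All four clips are raised, the jar is at (298,340), the carton at (486,258) and the tape at (373,215). I'll enlarge this area.

```bash
python3 - <<'E'
from h import *
c=cam('top');im=c['frame'][130:250,195:345,::-1]; cv2.imwrite('pics/top1.png',cv2.resize(cv2.convertScaleAbs(im,alpha=1.5),(750,600),interpolation=cv2.INTER_CUBIC))
c=cam('scene');im=c['frame'][140:270,215:365,::-1]; cv2.imwrite('pics/scene1.png',cv2.resize(cv2.convertScaleAbs(im,alpha=1.8),(690,598),interpolation=cv2.INTER_CUBIC))
E
```

```text
(no output)
```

View pics/top1.png

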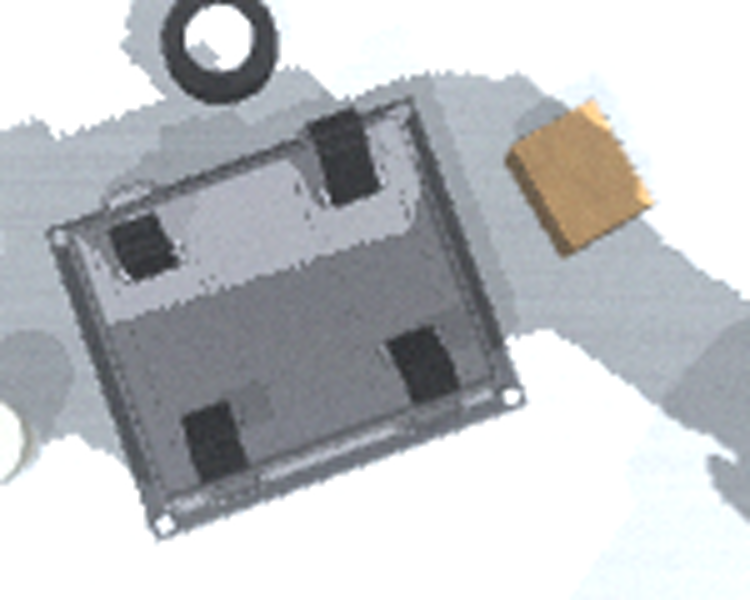

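View pics/scene1.png

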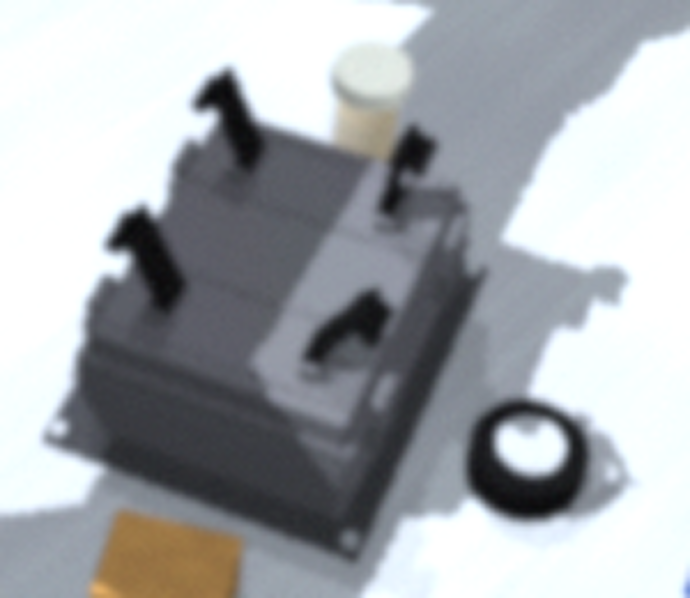

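```bash
python3 - <<'E'
from h import *
c=cam('top'); s=cam('scene')
T=lambda u,v:(195+(u+.5)/5-.5,130+(v+.5)/5-.5)
S=lambda u,v:(215+(u+.5)/4.6-.5,140+(v+.5)/4.6-.5)
for z in(0.,.005):
  P=[atz(c,T(*p),z) for p in[(57,236),(512,397),(165,525)]]
  Q=[atz(s,S(*p),z) for p in[(58,427),(350,540)]]
  print(z,np.round(P,4).tolist(),np.round(Q,4).tolist(), 'centre',((P[0]+P[1])/2).round(4))
  d=P[0]-P[2];e=P[2]-P[1];print(np.linalg.norm(d),np.linalg.norm(e),np.degrees(np.arctan2(d[1],d[0])),np.degrees(np.arctan2(-e[0],e[1])))
for n,p in dict(tape=(220,45),carton=(580,180)).items(): print(n,atz(c,T(*p),.03).round(3))
E
```

```text
0.0 [[0.5811, 0.1305, 0.0], [0.4834, -0.1395, 0.0], [0.409, 0.0659, 0.0]] [[0.4783, -0.1355, 0.0], [0.6506, -0.0733, -0.0]] centre [ 0.5323 -0.0045  0.    ]
0.183831226190543 0.21844055376726149 20.581730040718085 19.91947476739383
0.005 [[0.5805, 0.1298, 0.005], [0.4833, -0.139, 0.005], [0.4092, 0.0654, 0.005]] [[0.481, -0.1378, 0.005], [0.6524, -0.0759, 0.005]] centre [ 0.5319 -0.0046  0.005 ]
0.1829813587171952 0.21743068441397514 20.581730040718092 19.91947476739384
tape [0.689 0.031 0.03 ]
carton [ 0.608 -0.178  0.03 ]
```

```bash
cat > fit.py <<'E'
from h import *
C0=np.array([.532,-.0045,0]);YAW=np.radians(20.1)
def loc(p): 
    p=np.atleast_2d(p); c,s=np.cos(YAW),np.sin(YAW); return p@np.array([[c,s,0],[-s,c,0],[0,0,1]])+C0
def plate(sx,sy,th,lift):
    pts=[]
    for o in(0,.058):
        for h in(.002,.007):
            for w in(-.013,.013):
                pts.append([sx*(.046+o*np.cos(th)-h*np.sin(th)), sy*.058+w, .090+lift+o*np.sin(th)+h*np.cos(th)])
    return loc(pts)
clips=dict(a=(1,1),b=(1,-1),c=(-1,-1),d=(-1,1))
E
python3 - <<'E'
from fit import *
cs={n:cam(n) for n in('top','scene')}
U=4
for n,c in cs.items():
    g=cv2.resize(c['frame'],None,fx=U,fy=U,interpolation=cv2.INTER_CUBIC).max(2); c['m']=(g<45).astype(np.uint8)
best={}
for k,(sx,sy) in clips.items():
    # window
    res=[]
    for th in np.arange(.6,1.6,.02):
      for lift in(.006,.008,.010):
        sc=0
        for n,c in cs.items():
            hull=cv2.convexHull(((proj(c,plate(sx,sy,th,lift))+.5)*U-.5).astype(np.float32)).astype(np.int32)
            m=np.zeros_like(c['m']);cv2.fillConvexPoly(m,hull,1)
            w=proj(c,loc([[sx*.062,sy*.058,.12]]))[0]*U
            ys,xs=np.ogrid[:m.shape[0],:m.shape[1]]
            win=((xs-w[0])**2+(ys-w[1])**2)<(24*U)**2
            a=c['m']*win
            sc+=(m&a).sum()/((m|a)).sum()
        res.append((sc,th,lift))
    res.sort();best[k]=res[-1];print(k,np.round(res[-3:],3).tolist())
for n,c in cs.items():
    x0,y0,w,h=(195,130,150,120) if n=='top' else (215,140,150,130); F=5
    im=cv2.convertScaleAbs(cv2.resize(c['frame'][y0:y0+h,x0:x0+w,::-1],None,fx=F,fy=F,interpolation=cv2.INTER_CUBIC),alpha=1.7)
    d=lambda P:((proj(c,P)-[x0,y0]+.5)*F-.5).astype(np.int32)
    for k,(sx,sy) in clips.items():
        cv2.polylines(im,[cv2.convexHull(d(plate(sx,sy,*best[k][1:])))],True,(0,0,255),1)
        cv2.putText(im,k,tuple(int(v) for v in d(loc([[sx*.03,sy*.058,.09]]))[0]),0,.6,(0,255,255),2)
    cv2.polylines(im,[d(loc([[.082,.1,.0],[.082,-.1,.0],[-.082,-.1,.0],[-.082,.1,.0]]))],True,(0,255,0),1)
    cv2.polylines(im,[d(loc([[.082,.1,.093],[.082,-.1,.093],[-.082,-.1,.093],[-.082,.1,.093]]))],True,(255,255,0),1)
    cv2.imwrite(f'pics/fit_{n}.png',im)
E
```

```text
a [[0.893, 1.42, 0.008], [0.894, 1.44, 0.008], [0.901, 1.42, 0.01]]
b [[0.791, 0.98, 0.006], [0.791, 1.02, 0.006], [0.8, 1.0, 0.006]]
c [[1.368, 0.98, 0.008], [1.374, 1.0, 0.006], [1.381, 0.98, 0.006]]
d [[1.377, 0.98, 0.006], [1.383, 1.0, 0.006], [1.388, 1.02, 0.006]]
```

View pics/fit_top.png

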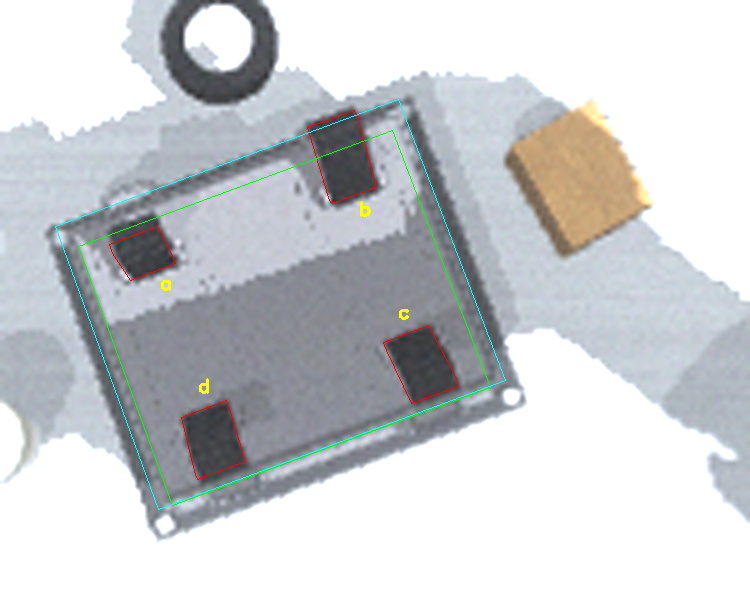

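View pics/fit_scene.png

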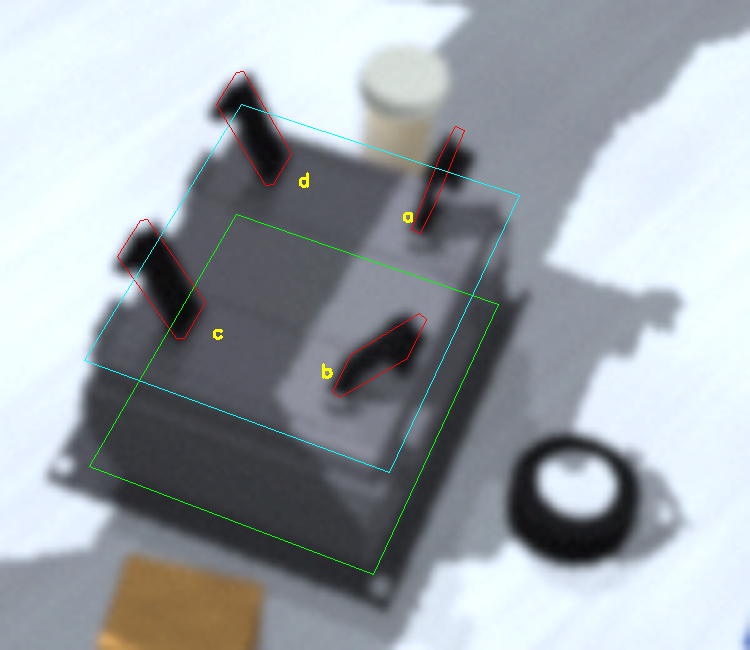

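The top view fits the model well. In the scene view the overlay sits about 2 raw px too high, so I'll refine with a joint fit.

```bash
cat > joint.py <<'E'
import fit; from fit import *
from scipy.optimize import minimize
cs={n:cam(n) for n in('top','scene')};U=4
for n,c in cs.items():
    g=cv2.resize(c['frame'],None,fx=U,fy=U,interpolation=cv2.INTER_CUBIC).max(2); c['m']=(g<45).astype(np.uint8)
    ys,xs=np.ogrid[:g.shape[0],:g.shape[1]]; win=np.zeros(g.shape,bool)
    for k,(sx,sy) in clips.items():
        w=proj(c,loc([[sx*.062,sy*.058,.12]]))[0]*U; win|=((xs-w[0])**2+(ys-w[1])**2)<((15 if n=='scene' else 13)*U)**2
    c['m']*=win
def hookpts(sx,sy,th,lift): # ridge/hook below plate at 46 outward
    return loc([[sx*(.046+o*np.cos(th)-h*np.sin(th)),sy*.058+w,.090+lift+o*np.sin(th)+h*np.cos(th)] for o in(.044,.056) for h in(.010,-.010) for w in(-.010,.010)])
def cost(p,which):
    fit.C0=np.array([p[0],p[1],0]);fit.YAW=p[2];tot=0
    for n in which:
        c=cs[n]; m=np.zeros_like(c['m'])
        for i,(k,(sx,sy)) in enumerate(clips.items()):
            fs=[plate] 
            for f in fs:
                cv2.fillConvexPoly(m,cv2.convexHull((((proj(c,f(sx,sy,p[4+i],p[3]))+.5)*U-.5)*16).astype(np.int32)),1,8,4)
        a=c['m'];tot-=(m&a).sum()/(m|a).sum()
    return tot
x0=np.array([.532,-.0045,.351,.008,1.43,1.0,1.0,1.0])
for which in(['top','scene'],['top'],['scene']):
    s=np.vstack([x0]+[x0+np.eye(8)[i]*[.006,.006,.04,.004,.1,.1,.1,.1][i] for i in range(8)])
    o=minimize(cost,x0,args=(which,),method='Nelder-Mead',options=dict(initial_simplex=s,maxiter=600,xatol=1e-4,fatol=1e-4))
    print(which,o.fun,o.x.round(4).tolist())
E
python3 joint.py
```

```text
['top', 'scene'] -1.3577036641589078 [0.5321, -0.0049, 0.3397, 0.0019, 1.5021, 0.9782, 1.051, 0.9986]
['top'] -0.7049808429118773 [0.5318, -0.0048, 0.3487, 0.0084, 1.3904, 1.0216, 1.0084, 1.0093]
['scene'] -0.6828072052791154 [0.534, -0.0063, 0.3406, 0.0047, 1.5031, 1.0436, 1.0678, 1.006]
```

The joint fit agrees: case centre (0.532, -0.005), yaw about 20°, clip a at about 1.4 rad and the others at about 1.0. I'll lift, shut the fingers and travel to above the lid.

step_arm([
  {"hand": 0,"xyz": [0,0,3.0],"twist": 0},
  {"hand": 0,"xyz": [0,0,3.5],"twist": 0},
  {"hand": 0,"xyz": [0,0,3.5],"twist": 0},
  {"hand": 0,"xyz": [1.0,2.0,0],"twist": 0},
  {"hand": 0,"xyz": [1.3,2.9,0],"twist": 0},
  {"hand": 0,"xyz": [1.3,2.9,0],"twist": 0},
  {"hand": 0,"xyz": [1.3,2.9,0],"twist": 0},
  {"hand": 0,"xyz": [1.3,2.9,0],"twist": 0},
  {"hand": 0,"xyz": [1.3,2.9,0],"twist": 0},
  {"hand": 0,"xyz": [1.3,2.9,0],"twist": 0},
])

```text
t: 1.33
tool_pos: [0.3562, -0.3967, 0.3315]
tool_rot: [0.84, -0.542, 0.0, 0.0]
force: [0.4, 0.4, -0.0]
gripper_width: -0.001
```

step_arm([
  {"hand": 0,"xyz": [1.3,2.9,0],"twist": 0},
  {"hand": 0,"xyz": [1.3,2.9,0],"twist": 0},
  {"hand": 0,"xyz": [1.3,2.9,0],"twist": 0},
  {"hand": 0,"xyz": [1.3,2.9,0],"twist": 0},
  {"hand": 0,"xyz": [1.3,2.9,0],"twist": 0},
  {"hand": 0,"xyz": [1.3,2.9,0],"twist": -0.3},
  {"hand": 0,"xyz": [1.3,2.9,0],"twist": -0.3},
  {"hand": 0,"xyz": [1.3,2.9,0],"twist": -0.3},
  {"hand": 0,"xyz": [1.3,2.9,0],"twist": 0},
  {"hand": 0,"xyz": [0,0,0],"twist": 0},
])

```text
t: 2.17
tool_pos: [0.475, -0.1304, 0.3317]
tool_rot: [0.821, -0.571, 0.0, -0.001]
force: [-0.2, 1.5, 0.7]
gripper_width: 0.005
```

step_arm([
  {"hand": 0,"xyz": [1.4,3.1,0],"twist": 0},
  {"hand": 0,"xyz": [1.4,3.1,0],"twist": 0},
  {"hand": 0,"xyz": [1.4,3.1,0],"twist": 0},
  {"hand": 0,"xyz": [1.5,3.25,0],"twist": 0},
  {"hand": 0,"xyz": [0,0,-3],"twist": 0},
  {"hand": 0,"xyz": [0,0,-3],"twist": 0},
  {"hand": 0,"xyz": [0,0,-3],"twist": 0},
  {"hand": 0,"xyz": [0,0,-2.5],"twist": 0},
  {"hand": 0,"xyz": [0,0,-1.5],"twist": 0},
  {"hand": 0,"xyz": [0,0,0],"twist": 0},
])

```text
t: 3.0
tool_pos: [0.5279, -0.0121, 0.1979]
tool_rot: [0.818, -0.575, -0.002, 0.001]
force: [-0.6, 1.0, -0.2]
gripper_width: 0.0
```

```bash
python3 - <<'E'
from h import *
o=r.observe();print(o['t'],o['tool_pos'],o['force'])
for n,(x0,y0,w,h) in dict(top=(195,130,150,120),scene=(215,110,150,150)).items():
    c=cam(n); im=cv2.convertScaleAbs(cv2.resize(c['frame'][y0:y0+h,x0:x0+w,::-1],None,fx=3.9,fy=3.9,interpolation=cv2.INTER_CUBIC),alpha=1.7)
    cv2.imwrite(f'pics/over_{n}.png',im)
E
```

```text
3.0 [ 0.52785959 -0.01205256  0.19791145] [-0.55047074  0.99261658 -0.16814094]
```

View pics/over_scene.png

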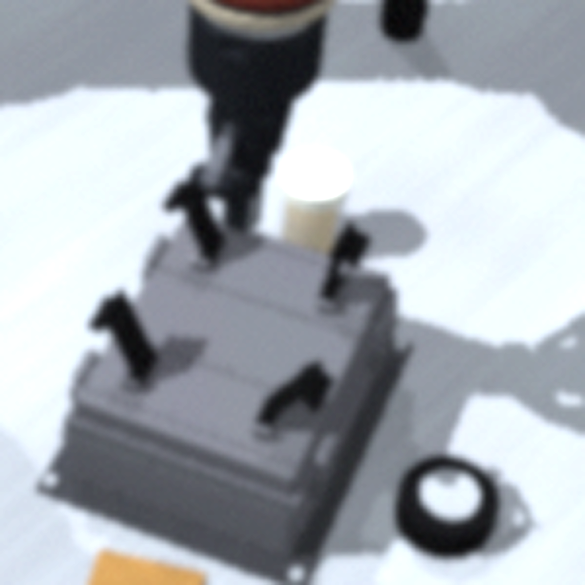

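The gripper hovers over the lid area and all clips are clear. I'll go down.

step_arm([
  {"hand": 0,"xyz": [0.4,0.7,-1],"twist": 0},
  {"hand": 0,"xyz": [0,0,-2],"twist": 0},
  {"hand": 0,"xyz": [0,0,-2],"twist": 0},
  {"hand": 0,"xyz": [0,0,-2],"twist": 0},
  {"hand": 0,"xyz": [0,0,-1.5],"twist": 0},
  {"hand": 0,"xyz": [0,0,-0.5],"twist": 0},
  {"hand": 0,"xyz": [0,0,0],"twist": 0},
])

```text
t: 3.68
tool_pos: [0.5338, -0.0043, 0.1108]
tool_rot: [0.818, -0.575, -0.0, 0.0]
force: [-0.7, -0.0, -0.1]
gripper_width: 0.0
```

step_arm([
  {"hand": 0,"xyz": [0,0,-0.4],"twist": 0},
  {"hand": 0,"xyz": [0,0,-0.4],"twist": 0},
  {"hand": 0,"xyz": [0,0,-0.3],"twist": 0},
  {"hand": 0,"xyz": [0,0,-0.2],"twist": 0},
  {"hand": 0,"xyz": [0,0,0],"twist": 0},
])

```text
t: 4.1
tool_pos: [0.5338, -0.0048, 0.0982]
tool_rot: [0.818, -0.575, -0.0, 0.0]
force: [0.3, 0.3, -1.4]
gripper_width: -0.0
```

step_arm([
  {"hand": 0,"xyz": [0,0,-0.2],"twist": 0},
  {"hand": 0,"xyz": [0,0,-0.2],"twist": 0},
  {"hand": 0,"xyz": [0,0,0],"twist": 0},
])

```text
t: 4.35
tool_pos: [0.5337, -0.0047, 0.094]
tool_rot: [0.818, -0.575, -0.0, 0.0]
force: [0.1, -0.4, -0.1]
gripper_width: -0.0
```

step_arm([
  {"hand": 0,"xyz": [0,0,-0.1],"twist": 0},
  {"hand": 0,"xyz": [0,0,-0.1],"twist": 0},
  {"hand": 0,"xyz": [0,0,-0.1],"twist": 0},
])

```text
t: 4.6
tool_pos: [0.5339, -0.0047, 0.0918]
tool_rot: [0.818, -0.575, 0.0, 0.0]
force: [-3.1, 0.2, 7.2]
gripper_width: 0.0
```

step_arm([
  {"hand": 0,"xyz": [0,0,-0.1],"twist": 0},
  {"hand": 0,"xyz": [0,0,-0.1],"twist": 0},
])

```text
t: 4.77
tool_pos: [0.5339, -0.0047, 0.0899]
tool_rot: [0.818, -0.575, 0.0, 0.0]
force: [-3.4, -0.8, 7.3]
gripper_width: 0.003
```

step_arm([
  {"hand": 0,"xyz": [0,0,-0.1],"twist": 0},
])

```text
t: 4.85
tool_pos: [0.5339, -0.0047, 0.0889]
tool_rot: [0.818, -0.575, 0.0, 0.0]
force: [-2.6, 0.3, 6.6]
gripper_width: 0.0
```

The lid is sliding under about 7 N.

step_arm([
  {"hand": 0,"xyz": [0,0,-0.1],"twist": 0},
  {"hand": 0,"xyz": [0,0,-0.1],"twist": 0},
])

```text
t: 5.02
tool_pos: [0.5339, -0.0047, 0.0869]
tool_rot: [0.818, -0.575, 0.0, 0.0]
force: [-2.9, 0.3, 7.2]
gripper_width: 0.0
```

step_arm([
  {"hand": 0,"xyz": [0,0,-0.05],"twist": 0},
  {"hand": 0,"xyz": [0,0,-0.05],"twist": 0},
])

```text
t: 5.18
tool_pos: [0.5339, -0.0047, 0.0859]
tool_rot: [0.818, -0.575, 0.0, 0.0]
force: [-4.2, 0.9, 6.8]
gripper_width: 0.001
```

step_arm([
  {"hand": 0,"xyz": [0,0,-0.05],"twist": 0},
])

```text
t: 5.27
tool_pos: [0.5339, -0.0047, 0.0854]
tool_rot: [0.818, -0.575, 0.0, 0.0]
force: [-3.4, -0.6, 7.6]
gripper_width: 0.003
```

step_arm([
  {"hand": 0,"xyz": [0,0,-0.05],"twist": 0},
])

```text
t: 5.35
tool_pos: [0.534, -0.0047, 0.0851]
tool_rot: [0.818, -0.575, 0.0, 0.0]
force: [-6.8, -0.7, 15.0]
gripper_width: -0.002
```

step_arm([
  {"hand": 0,"xyz": [0,0,-0.05],"twist": 0},
  {"hand": 0,"xyz": [0,0,0],"twist": 0},
])

```text
t: 5.52
tool_pos: [0.534, -0.0047, 0.0851]
tool_rot: [0.818, -0.575, 0.0, 0.0]
force: [-7.1, -0.6, 14.7]
gripper_width: 0.002
```

step_arm([
  {"hand": 0,"xyz": [0,0,-0.1],"twist": 0},
  {"hand": 0,"xyz": [0,0,0],"twist": 0},
])

```text
t: 5.68
tool_pos: [0.534, -0.0047, 0.085]
tool_rot: [0.818, -0.575, 0.0, 0.0]
force: [-11.6, 0.0, 24.7]
gripper_width: 0.003
```

The lid is home: z stops hard at 0.085 under 25 N. Next I'll work out the waypoints for the clips.

```bash
cat > wp.py <<'E'
import sys; from h import *
C=np.array([.532,-.005]);y=np.radians(20);ex=np.array([np.cos(y),np.sin(y)]);ey=np.array([-ex[1],ex[0]])
s=dict(a=(1,1),b=(1,-1),c=(-1,-1),d=(-1,1))[sys.argv[1]]
o=r.observe();p=o['tool_pos'];print('t',o['t'],'local mm',np.round([(p[:2]-C)@ex*s[0]*1e3,(p[:2]-C)@ey*s[1]*1e3,p[2]*1e3],1),'F',o['force'].round(1))
prev=p
for x,z in [tuple(map(float,a.split(','))) for a in sys.argv[2:]]:
    w=np.append(C+ex*s[0]*x*1e-3+ey*s[1]*.058,z*1e-3); print((x,z),'d cm',((w-prev)*100).round(2)); prev=w
E
python3 wp.py a 20,200 20,143 31.7,142.4 42.2,142 52.4,139.5 61.8,135 70.3,129 77.3,121 81.4,116 88,114
```

```text
t 5.6833 local mm [ 2.  -0.4 85. ] F [-11.6   0.   24.7]
(20.0, 200.0) d cm [-0.3   6.11 11.5 ]
(20.0, 143.0) d cm [ 0.   0.  -5.7]
(31.7, 142.4) d cm [ 1.1   0.4  -0.06]
(42.2, 142.0) d cm [ 0.99  0.36 -0.04]
(52.4, 139.5) d cm [ 0.96  0.35 -0.25]
(61.8, 135.0) d cm [ 0.88  0.32 -0.45]
(70.3, 129.0) d cm [ 0.8   0.29 -0.6 ]
(77.3, 121.0) d cm [ 0.66  0.24 -0.8 ]
(81.4, 116.0) d cm [ 0.39  0.14 -0.5 ]
(88.0, 114.0) d cm [ 0.62  0.23 -0.2 ]
```

step_arm([
  {"hand": 0,"xyz": [0,0,1],"twist": 0},
  {"hand": 0,"xyz": [0,0,2.5],"twist": 0},
  {"hand": 0,"xyz": [0,0,2.5],"twist": 0},
  {"hand": 0,"xyz": [0,0,2.5],"twist": 0},
  {"hand": 0,"xyz": [0,0,2.5],"twist": 0},
  {"hand": 0,"xyz": [0,0,0.6],"twist": 0},
  {"hand": 0,"xyz": [-0.1,2.0,0],"twist": 0},
  {"hand": 0,"xyz": [-0.1,2.5,0],"twist": 0},
  {"hand": 0,"xyz": [-0.1,1.6,0],"twist": 0},
  {"hand": 0,"xyz": [0,0,0],"twist": 0},
])

```text
t: 6.52
tool_pos: [0.5303, 0.0605, 0.1988]
tool_rot: [0.82, -0.573, -0.0, -0.001]
force: [-0.7, 0.7, 0.2]
gripper_width: 0.003
```

```bash
python3 wp.py a 20,143
python3 - <<'E'
from h import *
c=cam('scene'); x0,y0,w,h=215,110,150,150
im=cv2.convertScaleAbs(cv2.resize(c['frame'][y0:y0+h,x0:x0+w,::-1],None,fx=3.9,fy=3.9,interpolation=cv2.INTER_CUBIC),alpha=1.7)
cv2.imwrite('pics/a1.png',im)
E
```

```text
t 6.5167 local mm [ 20.8  62.2 198.8] F [-0.7  0.7  0.2]
(20.0, 143.0) d cm [ 0.06 -0.42 -5.58]
```

View pics/a1.png

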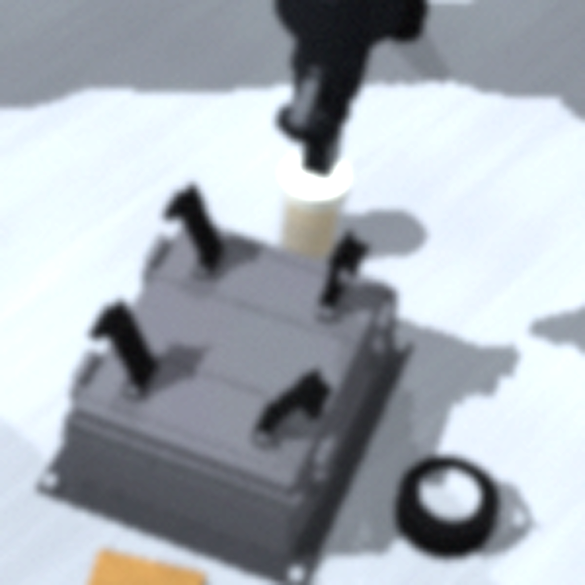

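The lid is down and the tool is beside clip a. I'll descend inside clip a and then start to swing it.

step_arm([
  {"hand": 0,"xyz": [0.1,-0.3,-1],"twist": 0},
  {"hand": 0,"xyz": [0,0,-1.5],"twist": 0},
  {"hand": 0,"xyz": [0,0,-1.5],"twist": 0},
  {"hand": 0,"xyz": [0,0,-1.0],"twist": 0},
  {"hand": 0,"xyz": [0,0,-0.6],"twist": 0},
  {"hand": 0,"xyz": [0,0,0],"twist": 0},
])

```text
t: 7.07
tool_pos: [0.5311, 0.0523, 0.1411]
tool_rot: [0.818, -0.575, -0.001, 0.001]
force: [-1.5, 0.4, -0.4]
gripper_width: 0.0
```

```bash
python3 wp.py a 31.7,142.4
```

```text
t 7.0667 local mm [ 18.7  54.2 141.1] F [-1.5  0.4 -0.4]
(31.7, 142.4) d cm [1.09 0.8  0.13]
```

step_arm([
  {"hand": 0,"xyz": [0.4,0.15,0.1],"twist": 0},
  {"hand": 0,"xyz": [0.4,0.15,0],"twist": 0},
  {"hand": 0,"xyz": [0.3,0.1,0],"twist": 0},
  {"hand": 0,"xyz": [0,0,0],"twist": 0},
])

```text
t: 7.4
tool_pos: [0.544, 0.0577, 0.1445]
tool_rot: [0.818, -0.575, 0.0, -0.001]
force: [-0.1, -0.3, 0.3]
gripper_width: 0.001
```

```bash
python3 wp.py a 42.2,142
```

```text
t 7.4 local mm [ 32.7  54.8 144.5] F [-0.1 -0.3  0.3]
(42.2, 142.0) d cm [ 0.78  0.62 -0.25]
```

step_arm([
  {"hand": 0,"xyz": [0.2,0.25,-0.2],"twist": 0},
  {"hand": 0,"xyz": [0.3,0.15,-0.1],"twist": 0},
  {"hand": 0,"xyz": [0.3,0.15,0],"twist": 0},
  {"hand": 0,"xyz": [0,0,0],"twist": 0},
])

```text
t: 7.73
tool_pos: [0.5513, 0.0632, 0.1407]
tool_rot: [0.818, -0.575, -0.0, -0.0]
force: [0.1, -0.3, -0.4]
gripper_width: 0.001
```

step_arm([
  {"hand": 0,"xyz": [0.3,0.1,-0.05],"twist": 0},
  {"hand": 0,"xyz": [0.3,0.1,-0.1],"twist": 0},
  {"hand": 0,"xyz": [0.3,0.1,-0.1],"twist": 0},
  {"hand": 0,"xyz": [0,0,0],"twist": 0},
])

```text
t: 8.07
tool_pos: [0.5603, 0.066, 0.1381]
tool_rot: [0.818, -0.575, -0.0, -0.0]
force: [-0.6, -0.4, -0.1]
gripper_width: 0.003
```

```bash
python3 wp.py a 52,139.5 61.8,135
python3 - <<'E'
from h import *
c=cam('scene'); x0,y0,w,h=215,110,150,150
im=cv2.convertScaleAbs(cv2.resize(c['frame'][y0:y0+h,x0:x0+w,::-1],None,fx=3.9,fy=3.9,interpolation=cv2.INTER_CUBIC),alpha=1.7)
cv2.imwrite('pics/a2.png',im)
E
```

```text
t 8.0667 local mm [ 50.9  57.  138.1] F [-0.6 -0.4 -0.1]
(52.0, 139.5) d cm [0.07 0.13 0.14]
(61.8, 135.0) d cm [ 0.92  0.34 -0.45]
```

View pics/a2.png

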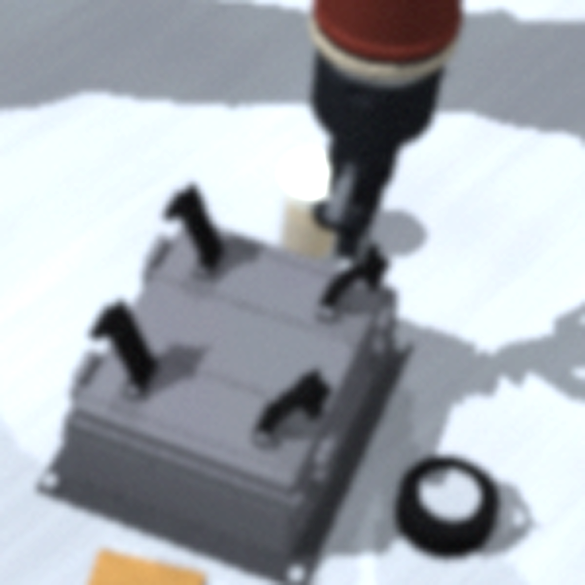

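The finger is already turning clip a outward, and the spring force is negligible. I'll continue along the arc.

step_arm([
  {"hand": 0,"xyz": [0.35,0.15,-0.1],"twist": 0},
  {"hand": 0,"xyz": [0.35,0.15,-0.15],"twist": 0},
  {"hand": 0,"xyz": [0.3,0.1,-0.15],"twist": 0},
  {"hand": 0,"xyz": [0.3,0.1,-0.2],"twist": 0},
  {"hand": 0,"xyz": [0.3,0.1,-0.25],"twist": 0},
  {"hand": 0,"xyz": [0.2,0.1,-0.2],"twist": 0},
  {"hand": 0,"xyz": [0,0,0],"twist": 0},
])

```text
t: 8.7
tool_pos: [0.5785, 0.073, 0.1275]
tool_rot: [0.818, -0.575, 0.0, -0.0]
force: [0.5, 0.7, -0.5]
gripper_width: -0.004
```

```bash
python3 wp.py a 77.3,122 82,117 87,115
```

```text
t 8.7 local mm [ 70.4  57.4 127.5] F [ 0.5  0.7 -0.5]
(77.3, 122.0) d cm [ 0.63  0.29 -0.55]
(82.0, 117.0) d cm [ 0.44  0.16 -0.5 ]
(87.0, 115.0) d cm [ 0.47  0.17 -0.2 ]
```

step_arm([
  {"hand": 0,"xyz": [0.3,0.15,-0.25],"twist": 0},
  {"hand": 0,"xyz": [0.3,0.1,-0.3],"twist": 0},
  {"hand": 0,"xyz": [0.25,0.1,-0.25],"twist": 0},
  {"hand": 0,"xyz": [0.2,0.1,-0.25],"twist": 0},
  {"hand": 0,"xyz": [0.25,0.1,-0.1],"twist": 0},
  {"hand": 0,"xyz": [0.25,0.1,-0.1],"twist": 0},
  {"hand": 0,"xyz": [0,0,0],"twist": 0},
])

```text
t: 9.28
tool_pos: [0.5933, 0.0793, 0.115]
tool_rot: [0.818, -0.575, -0.0, 0.0]
force: [-2.8, -0.4, 2.0]
gripper_width: -0.003
```

```bash
python3 wp.py a 88,113
python3 - <<'E'
from h import *
for n,(x0,y0,w,h) in dict(top=(195,130,150,120),scene=(215,110,150,150)).items():
    c=cam(n); im=cv2.convertScaleAbs(cv2.resize(c['frame'][y0:y0+h,x0:x0+w,::-1],None,fx=3.9,fy=3.9,interpolation=cv2.INTER_CUBIC),alpha=1.7)
    cv2.imwrite(f'pics/a3_{n}.png',im)
E
```

```text
t 9.2833 local mm [ 86.5  58.3 115. ] F [-2.8 -0.4  2. ]
(88.0, 113.0) d cm [ 0.15  0.03 -0.2 ]
```

View pics/a3_scene.png

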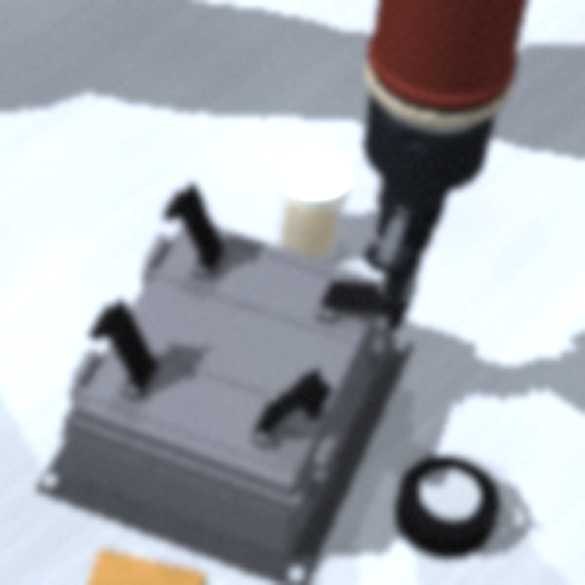

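```bash
cat > ov.py <<'E'
import sys;from fit import *
import fit; fit.C0=np.array([.532,-.005,0]);fit.YAW=np.radians(20)
k,th=sys.argv[1],float(sys.argv[2]); p=r.observe()['tool_pos']; sx,sy=clips[k]
out=[]
for n in('top','scene'):
    c=cam(n);q=proj(c,loc([[sx*.07,sy*.058,.1]]))[0].astype(int);x0,y0=max(q[0]-35,0),max(q[1]-35,0)
    im=cv2.convertScaleAbs(cv2.resize(c['frame'][y0:y0+70,x0:x0+70,::-1],None,fx=5.7,fy=5.7,interpolation=cv2.INTER_CUBIC),alpha=2.2)
    d=lambda P:((proj(c,P)-[x0,y0]+.5)*5.7-.5).astype(np.int32)
    cv2.polylines(im,[cv2.convexHull(d(plate(sx,sy,th,0)))],True,(0,0,255),1)
    cv2.circle(im,tuple(int(v) for v in d([p])[0]),4,(0,255,0),1); out.append(im)
cv2.imwrite(sys.argv[3],np.hstack(out))
E
python3 ov.py a 0.3 pics/ova.png
```

```text
(no output)
```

View pics/ova.png

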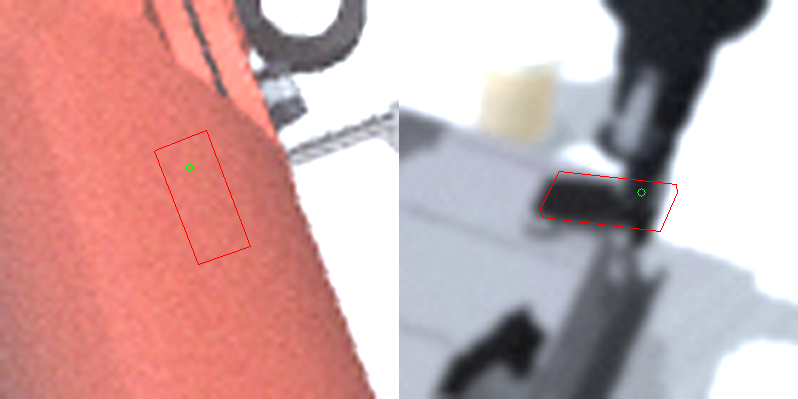

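The tip is on clip a's plate, over the hook. Pressing down in small steps.

step_arm([
  {"hand": 0,"xyz": [0.1,0.05,-0.1],"twist": 0},
  {"hand": 0,"xyz": [0,0,-0.1],"twist": 0},
])

```text
t: 9.65
tool_pos: [0.5944, 0.0797, 0.1135]
tool_rot: [0.818, -0.575, 0.0, 0.0]
force: [-2.1, -0.9, 4.2]
gripper_width: -0.001
```

step_arm([
  {"hand": 0,"xyz": [0,0,-0.08],"twist": 0},
])

```text
t: 9.73
tool_pos: [0.5947, 0.0799, 0.1128]
tool_rot: [0.818, -0.575, 0.0, -0.0]
force: [-1.6, -0.6, 4.4]
gripper_width: 0.005
```

step_arm([
  {"hand": 0,"xyz": [0,0,-0.08],"twist": 0},
])

```text
t: 9.82
tool_pos: [0.5951, 0.08, 0.1122]
tool_rot: [0.818, -0.575, 0.001, -0.001]
force: [-0.6, 0.4, 4.4]
gripper_width: -0.002
```

step_arm([
  {"hand": 0,"xyz": [0,0,-0.08],"twist": 0},
])

```text
t: 9.9
tool_pos: [0.5953, 0.0801, 0.1114]
tool_rot: [0.818, -0.575, 0.001, -0.001]
force: [0.9, 0.6, 5.3]
gripper_width: -0.002
```

step_arm([
  {"hand": 0,"xyz": [0,0,-0.05],"twist": 0},
])

```text
t: 9.98
tool_pos: [0.5955, 0.0801, 0.111]
tool_rot: [0.818, -0.575, 0.001, -0.001]
force: [1.7, 0.3, 5.8]
gripper_width: 0.0
```

step_arm([
  {"hand": 0,"xyz": [0,0,-0.05],"twist": 0},
])

```text
t: 10.07
tool_pos: [0.5956, 0.0802, 0.1105]
tool_rot: [0.818, -0.575, 0.001, -0.001]
force: [3.2, 0.2, 5.6]
gripper_width: -0.001
```

step_arm([
  {"hand": 0,"xyz": [0,0,-0.05],"twist": 0},
])

```text
t: 10.15
tool_pos: [0.5957, 0.0803, 0.1102]
tool_rot: [0.818, -0.575, 0.001, -0.001]
force: [4.1, 0.6, 5.4]
gripper_width: -0.002
```

step_arm([
  {"hand": 0,"xyz": [0,0,-0.05],"twist": 0},
])

```text
t: 10.23
tool_pos: [0.5958, 0.0803, 0.1097]
tool_rot: [0.818, -0.575, 0.001, -0.001]
force: [2.7, 0.6, 3.6]
gripper_width: -0.004
```

step_arm([
  {"hand": 0,"xyz": [0,0,-0.05],"twist": 0},
])

```text
t: 10.32
tool_pos: [0.5952, 0.0802, 0.1089]
tool_rot: [0.818, -0.575, 0.001, -0.001]
force: [2.6, -0.9, 3.5]
gripper_width: 0.001
```

step_arm([
  {"hand": 0,"xyz": [0,0,-0.05],"twist": 0},
])

```text
t: 10.4
tool_pos: [0.5946, 0.08, 0.108]
tool_rot: [0.818, -0.575, 0.0, -0.0]
force: [2.6, 1.1, 2.2]
gripper_width: 0.002
```

step_arm([
  {"hand": 0,"xyz": [0,0,-0.05],"twist": 0},
])

```text
t: 10.48
tool_pos: [0.5944, 0.0799, 0.1073]
tool_rot: [0.818, -0.575, -0.0, -0.0]
force: [1.5, 1.2, 4.3]
gripper_width: 0.001
```

step_arm([
  {"hand": 0,"xyz": [0,0,-0.05],"twist": 0},
])

```text
t: 10.57
tool_pos: [0.5945, 0.0799, 0.107]
tool_rot: [0.818, -0.575, 0.0, -0.0]
force: [2.1, 1.1, 6.7]
gripper_width: -0.002
```

step_arm([
  {"hand": 0,"xyz": [0,0,-0.04],"twist": 0},
])

```text
t: 10.65
tool_pos: [0.5946, 0.08, 0.1067]
tool_rot: [0.818, -0.575, 0.0, -0.0]
force: [0.7, 1.1, 7.8]
gripper_width: -0.003
```

step_arm([
  {"hand": 0,"xyz": [0,0,-0.03],"twist": 0},
])

```text
t: 10.73
tool_pos: [0.5946, 0.08, 0.1066]
tool_rot: [0.818, -0.575, 0.0, -0.0]
force: [0.8, -0.6, 8.2]
gripper_width: -0.002
```

Force peaked at 5.8 N, dropped to 2.2 N, then rose stiffly on the seat, so clip a has snapped. I'll lift off straight up and check.

step_arm([
  {"hand": 0,"xyz": [0,0,0.5],"twist": 0},
  {"hand": 0,"xyz": [0,0,1.5],"twist": 0},
  {"hand": 0,"xyz": [0,0,2.5],"twist": 0},
  {"hand": 0,"xyz": [0,0,2.5],"twist": 0},
  {"hand": 0,"xyz": [0,0,2.5],"twist": 0},
  {"hand": 0,"xyz": [-1.5,-1.2,0],"twist": 0},
  {"hand": 0,"xyz": [-1.5,-1.2,0],"twist": 0},
  {"hand": 0,"xyz": [-2,-2,0],"twist": 0},
  {"hand": 0,"xyz": [-2,-2,0],"twist": 0},
  {"hand": 0,"xyz": [0,0,0],"twist": 0},
])

```text
t: 11.57
tool_pos: [0.5206, 0.0112, 0.2003]
tool_rot: [0.817, -0.577, -0.001, 0.002]
force: [1.0, -1.4, 0.3]
gripper_width: 0.002
```

```bash
python3 ov.py a 0.17 pics/ova2.png; python3 wp.py c 40,200 
```

```text
t 11.6667 local mm [  1.5 -21.4 200.9] F [ 0.5 -0.3  0.1]
(40.0, 200.0) d cm [-0.9  -8.78 -0.09]
```

View pics/ova2.png

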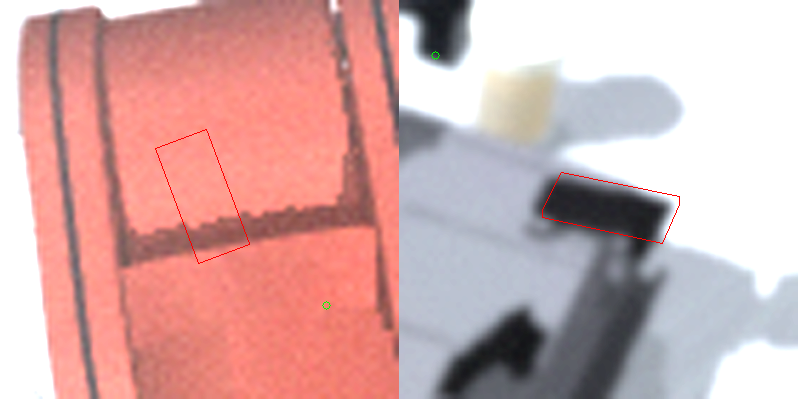

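Clip a holds shut at about 0.17 rad. Next is clip c.

step_arm([
  {"hand": 0,"xyz": [-0.2,-2,0],"twist": 0},
  {"hand": 0,"xyz": [-0.2,-2.5,0],"twist": 0},
  {"hand": 0,"xyz": [-0.2,-2.5,0],"twist": 0},
  {"hand": 0,"xyz": [-0.1,-1.6,-0.5],"twist": 0},
  {"hand": 0,"xyz": [0,0,-1.5],"twist": 0},
  {"hand": 0,"xyz": [0,0,-2],"twist": 0},
  {"hand": 0,"xyz": [0,0,-1.5],"twist": 0},
  {"hand": 0,"xyz": [0,0,-0.5],"twist": 0},
  {"hand": 0,"xyz": [0,0,0],"twist": 0},
  {"hand": 0,"xyz": [0,0,0],"twist": 0},
])

```text
t: 12.5
tool_pos: [0.5177, -0.0696, 0.1414]
tool_rot: [0.819, -0.574, -0.0, -0.0]
force: [0.6, 0.3, 0.3]
gripper_width: -0.002
```

```bash
python3 wp.py c 52,138 61.8,135 70.3,128 77.3,122 82,117 87,115 
```

```text
t 12.5 local mm [ 35.5  55.8 141.4] F [0.6 0.3 0.3]
(52.0, 138.0) d cm [-1.47 -0.77 -0.34]
(61.8, 135.0) d cm [-0.92 -0.34 -0.3 ]
(70.3, 128.0) d cm [-0.8  -0.29 -0.7 ]
(77.3, 122.0) d cm [-0.66 -0.24 -0.6 ]
(82.0, 117.0) d cm [-0.44 -0.16 -0.5 ]
(87.0, 115.0) d cm [-0.47 -0.17 -0.2 ]
```

step_arm([
  {"hand": 0,"xyz": [-0.5,-0.3,-0.15],"twist": 0},
  {"hand": 0,"xyz": [-0.5,-0.25,-0.1],"twist": 0},
  {"hand": 0,"xyz": [-0.5,-0.2,-0.1],"twist": 0},
  {"hand": 0,"xyz": [-0.3,-0.1,-0.1],"twist": 0},
  {"hand": 0,"xyz": [-0.3,-0.1,-0.1],"twist": 0},
  {"hand": 0,"xyz": [-0.3,-0.15,-0.15],"twist": 0},
  {"hand": 0,"xyz": [0,0,0],"twist": 0},
])

```text
t: 13.08
tool_pos: [0.4926, -0.0816, 0.1341]
tool_rot: [0.818, -0.575, -0.0, 0.0]
force: [-1.4, -1.1, 1.0]
gripper_width: 0.001
```

```bash
python3 wp.py c 70.3,128; python3 ov.py c 0.88 pics/ovc.png 
```

```text
t 13.0833 local mm [ 63.2  58.5 134.1] F [-1.4 -1.1  1. ]
(70.3, 128.0) d cm [-0.68 -0.2  -0.61]
```

View pics/ovc.png

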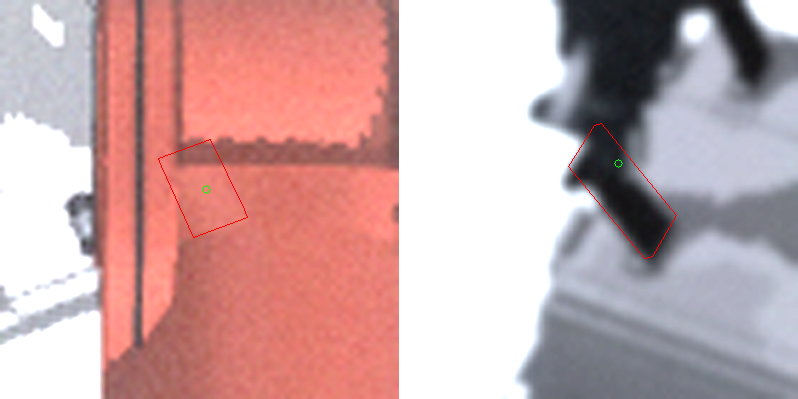

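The finger is inside clip c and has just started turning it. Continuing.

step_arm([
  {"hand": 0,"xyz": [-0.35,-0.1,-0.25],"twist": 0},
  {"hand": 0,"xyz": [-0.35,-0.1,-0.3],"twist": 0},
  {"hand": 0,"xyz": [-0.3,-0.1,-0.3],"twist": 0},
  {"hand": 0,"xyz": [-0.3,-0.1,-0.3],"twist": 0},
  {"hand": 0,"xyz": [-0.25,-0.1,-0.25],"twist": 0},
  {"hand": 0,"xyz": [-0.2,-0.1,-0.25],"twist": 0},
  {"hand": 0,"xyz": [-0.25,-0.1,-0.1],"twist": 0},
  {"hand": 0,"xyz": [-0.25,-0.1,-0.1],"twist": 0},
  {"hand": 0,"xyz": [0,0,0],"twist": 0},
])

```text
t: 13.93
tool_pos: [0.4707, -0.0891, 0.1155]
tool_rot: [0.818, -0.575, -0.0, -0.0]
force: [-0.1, 0.1, 0.3]
gripper_width: -0.002
```

```bash
python3 wp.py c 88,113
```

```text
t 13.9333 local mm [ 86.4  58.1 115.5] F [-0.1  0.1  0.3]
(88.0, 113.0) d cm [-0.16 -0.05 -0.25]
```

step_arm([
  {"hand": 0,"xyz": [-0.1,-0.05,-0.15],"twist": 0},
  {"hand": 0,"xyz": [0,0,-0.1],"twist": 0},
])

```text
t: 14.1
tool_pos: [0.4697, -0.0896, 0.1131]
tool_rot: [0.818, -0.575, -0.0, 0.0]
force: [-2.4, -0.1, 2.6]
gripper_width: 0.003
```

step_arm([
  {"hand": 0,"xyz": [0,0,-0.08],"twist": 0},
])

```text
t: 14.18
tool_pos: [0.4696, -0.0897, 0.1122]
tool_rot: [0.818, -0.575, -0.0, 0.0]
force: [-2.5, -0.5, 2.3]
gripper_width: 0.001
```

step_arm([
  {"hand": 0,"xyz": [0,0,-0.08],"twist": 0},
])

```text
t: 14.27
tool_pos: [0.4697, -0.0898, 0.1115]
tool_rot: [0.818, -0.575, -0.0, 0.0]
force: [-2.8, -0.6, 2.0]
gripper_width: 0.001
```

step_arm([
  {"hand": 0,"xyz": [0,0,-0.08],"twist": 0},
])

```text
t: 14.35
tool_pos: [0.4698, -0.0898, 0.1107]
tool_rot: [0.818, -0.575, -0.0, 0.0]
force: [-1.2, -0.3, 2.1]
gripper_width: 0.001
```

step_arm([
  {"hand": 0,"xyz": [0,0,-0.08],"twist": 0},
])

```text
t: 14.43
tool_pos: [0.4698, -0.0898, 0.1099]
tool_rot: [0.818, -0.575, -0.0, 0.0]
force: [-1.4, -0.4, 2.1]
gripper_width: -0.003
```

step_arm([
  {"hand": 0,"xyz": [0,0,-0.08],"twist": 0},
])

```text
t: 14.52
tool_pos: [0.4699, -0.0898, 0.1091]
tool_rot: [0.818, -0.575, -0.0, 0.0]
force: [-1.8, -1.0, 3.0]
gripper_width: -0.002
```

step_arm([
  {"hand": 0,"xyz": [0,0,-0.08],"twist": 0},
])

```text
t: 14.6
tool_pos: [0.4699, -0.0898, 0.1083]
tool_rot: [0.818, -0.575, 0.0, 0.0]
force: [-2.3, -1.4, 2.0]
gripper_width: -0.003
```

step_arm([
  {"hand": 0,"xyz": [0,0,-0.08],"twist": 0},
])

```text
t: 14.68
tool_pos: [0.4699, -0.0898, 0.1075]
tool_rot: [0.818, -0.575, 0.0, -0.0]
force: [-2.6, -0.9, 2.8]
gripper_width: 0.001
```

step_arm([
  {"hand": 0,"xyz": [0,0,-0.08],"twist": 0},
])

```text
t: 14.77
tool_pos: [0.4699, -0.0897, 0.1067]
tool_rot: [0.818, -0.575, 0.0, -0.0]
force: [-1.4, -1.2, 1.9]
gripper_width: -0.002
```

step_arm([
  {"hand": 0,"xyz": [0,0,-0.08],"twist": 0},
])

```text
t: 14.85
tool_pos: [0.4699, -0.0897, 0.1059]
tool_rot: [0.818, -0.575, 0.0, -0.0]
force: [-1.6, -0.7, 1.6]
gripper_width: 0.001
```

step_arm([
  {"hand": 0,"xyz": [0,0,-0.08],"twist": 0},
])

```text
t: 14.93
tool_pos: [0.4699, -0.0897, 0.1051]
tool_rot: [0.818, -0.575, -0.0, -0.0]
force: [-1.9, -1.2, 2.1]
gripper_width: 0.001
```

step_arm([
  {"hand": 0,"xyz": [0,0,-0.08],"twist": 0},
])

```text
t: 15.02
tool_pos: [0.4699, -0.0897, 0.1043]
tool_rot: [0.818, -0.575, -0.0, -0.0]
force: [-1.7, -0.7, 2.6]
gripper_width: 0.001
```

step_arm([
  {"hand": 0,"xyz": [0,0,-0.06],"twist": 0},
])

```text
t: 15.1
tool_pos: [0.4699, -0.0897, 0.1037]
tool_rot: [0.818, -0.575, 0.0, -0.0]
force: [-1.9, -0.5, 1.6]
gripper_width: 0.0
```

step_arm([
  {"hand": 0,"xyz": [0,0,-0.06],"twist": 0},
])

```text
t: 15.18
tool_pos: [0.4699, -0.0897, 0.1031]
tool_rot: [0.818, -0.575, -0.0, -0.0]
force: [-1.5, -0.8, 1.6]
gripper_width: -0.003
```

step_arm([
  {"hand": 0,"xyz": [0,0,-0.06],"twist": 0},
])

```text
t: 15.27
tool_pos: [0.4699, -0.0897, 0.1026]
tool_rot: [0.818, -0.575, 0.0, -0.0]
force: [-1.7, -0.4, 2.6]
gripper_width: 0.001
```

step_arm([
  {"hand": 0,"xyz": [0,0,-0.06],"twist": 0},
])

```text
t: 15.35
tool_pos: [0.4698, -0.0897, 0.1021]
tool_rot: [0.818, -0.575, -0.0, 0.0]
force: [-3.2, -0.8, 5.8]
gripper_width: -0.0
```

step_arm([
  {"hand": 0,"xyz": [0,0,-0.06],"twist": 0},
])

```text
t: 15.43
tool_pos: [0.4697, -0.0898, 0.1016]
tool_rot: [0.818, -0.575, -0.0, 0.0]
force: [-5.8, -1.0, 9.0]
gripper_width: -0.002
```

step_arm([
  {"hand": 0,"xyz": [0,0,-0.06],"twist": 0},
])

```text
t: 15.52
tool_pos: [0.4697, -0.0898, 0.1012]
tool_rot: [0.818, -0.575, -0.0, 0.0]
force: [-5.9, -0.1, 9.4]
gripper_width: 0.003
```

step_arm([
  {"hand": 0,"xyz": [0,0,-0.06],"twist": 0},
])

```text
t: 15.6
tool_pos: [0.4696, -0.0899, 0.1006]
tool_rot: [0.818, -0.575, -0.0, 0.0]
force: [-5.1, -1.3, 10.4]
gripper_width: 0.0
```

step_arm([
  {"hand": 0,"xyz": [0,0,-0.03],"twist": 0},
])

```text
t: 15.68
tool_pos: [0.4695, -0.09, 0.1002]
tool_rot: [0.818, -0.575, -0.0, 0.0]
force: [-5.6, -1.3, 9.6]
gripper_width: -0.004
```

step_arm([
  {"hand": 0,"xyz": [0,0,-0.03],"twist": 0},
])

```text
t: 15.77
tool_pos: [0.4694, -0.09, 0.0999]
tool_rot: [0.818, -0.575, -0.0, 0.0]
force: [-6.2, -1.2, 9.4]
gripper_width: 0.005
```

step_arm([
  {"hand": 0,"xyz": [0,0,-0.04],"twist": 0},
])

```text
t: 15.85
tool_pos: [0.4693, -0.09, 0.0995]
tool_rot: [0.818, -0.575, -0.0, 0.0]
force: [-6.7, -1.3, 8.8]
gripper_width: -0.0
```

step_arm([
  {"hand": 0,"xyz": [0,0,-0.04],"twist": 0},
])

```text
t: 15.93
tool_pos: [0.4693, -0.09, 0.099]
tool_rot: [0.818, -0.575, -0.0, 0.001]
force: [-6.3, -0.5, 7.9]
gripper_width: 0.006
```

step_arm([
  {"hand": 0,"xyz": [0,0,-0.04],"twist": 0},
])

```text
t: 16.02
tool_pos: [0.4692, -0.09, 0.0986]
tool_rot: [0.818, -0.575, -0.0, 0.001]
force: [-5.7, -1.1, 7.6]
gripper_width: 0.001
```

step_arm([
  {"hand": 0,"xyz": [0,0,-0.04],"twist": 0},
])

```text
t: 16.1
tool_pos: [0.4691, -0.09, 0.0981]
tool_rot: [0.818, -0.575, -0.001, 0.001]
force: [-5.9, -1.7, 7.9]
gripper_width: -0.004
```

step_arm([
  {"hand": 0,"xyz": [0,0,-0.04],"twist": 0},
])

```text
t: 16.18
tool_pos: [0.4694, -0.09, 0.0977]
tool_rot: [0.818, -0.575, -0.0, 0.0]
force: [-4.0, 0.2, 6.4]
gripper_width: 0.003
```

step_arm([
  {"hand": 0,"xyz": [0,0,-0.04],"twist": 0},
])

```text
t: 16.27
tool_pos: [0.4695, -0.0899, 0.0973]
tool_rot: [0.818, -0.575, -0.0, 0.0]
force: [-4.3, -1.2, 6.0]
gripper_width: 0.004
```

step_arm([
  {"hand": 0,"xyz": [0,0,-0.03],"twist": 0},
])

```text
t: 16.35
tool_pos: [0.4694, -0.09, 0.097]
tool_rot: [0.818, -0.575, -0.0, 0.0]
force: [-5.1, -0.9, 6.1]
gripper_width: 0.005
```

step_arm([
  {"hand": 0,"xyz": [0,0,-0.03],"twist": 0},
])

```text
t: 16.43
tool_pos: [0.4694, -0.09, 0.0967]
tool_rot: [0.818, -0.575, -0.0, 0.0]
force: [-3.8, -0.8, 5.2]
gripper_width: -0.002
```

step_arm([
  {"hand": 0,"xyz": [0,0,-0.03],"twist": 0},
])

```text
t: 16.52
tool_pos: [0.4695, -0.09, 0.0964]
tool_rot: [0.818, -0.575, -0.0, 0.0]
force: [-4.5, -0.8, 5.5]
gripper_width: 0.001
```

step_arm([
  {"hand": 0,"xyz": [0,0,-0.03],"twist": 0},
])

```text
t: 16.6
tool_pos: [0.4695, -0.0899, 0.0961]
tool_rot: [0.818, -0.575, -0.0, 0.0]
force: [-4.4, -1.5, 6.0]
gripper_width: 0.001
```

step_arm([
  {"hand": 0,"xyz": [0,0,-0.03],"twist": 0},
])

```text
t: 16.68
tool_pos: [0.4695, -0.09, 0.0958]
tool_rot: [0.818, -0.575, -0.0, 0.0]
force: [-3.4, -1.1, 6.2]
gripper_width: -0.001
```

step_arm([
  {"hand": 0,"xyz": [0,0,-0.03],"twist": 0},
])

```text
t: 16.77
tool_pos: [0.4696, -0.0899, 0.0955]
tool_rot: [0.818, -0.575, -0.0, 0.0]
force: [-3.8, -0.8, 4.6]
gripper_width: -0.002
```

step_arm([
  {"hand": 0,"xyz": [0,0,-0.04],"twist": 0},
])

```text
t: 16.85
tool_pos: [0.4697, -0.0899, 0.0951]
tool_rot: [0.818, -0.575, -0.0, 0.0]
force: [-3.1, -1.8, 5.1]
gripper_width: -0.002
```

step_arm([
  {"hand": 0,"xyz": [0,0,-0.04],"twist": 0},
])

```text
t: 16.93
tool_pos: [0.4698, -0.0898, 0.0947]
tool_rot: [0.818, -0.575, 0.0, 0.0]
force: [-2.6, -1.2, 4.4]
gripper_width: 0.003
```

step_arm([
  {"hand": 0,"xyz": [0,0,-0.04],"twist": 0},
])

```text
t: 17.02
tool_pos: [0.4698, -0.0898, 0.0942]
tool_rot: [0.818, -0.575, -0.0, 0.0]
force: [-2.0, -0.5, 3.9]
gripper_width: -0.003
```

```bash
python3 wp.py c 88,90;python3 ov.py c -0.12 pics/ovc2.png 
```

```text
t 17.0167 local mm [87.4 58.4 94.2] F [-2.  -0.5  3.9]
(88.0, 90.0) d cm [-0.07  0.02 -0.42]
```

View pics/ovc2.png

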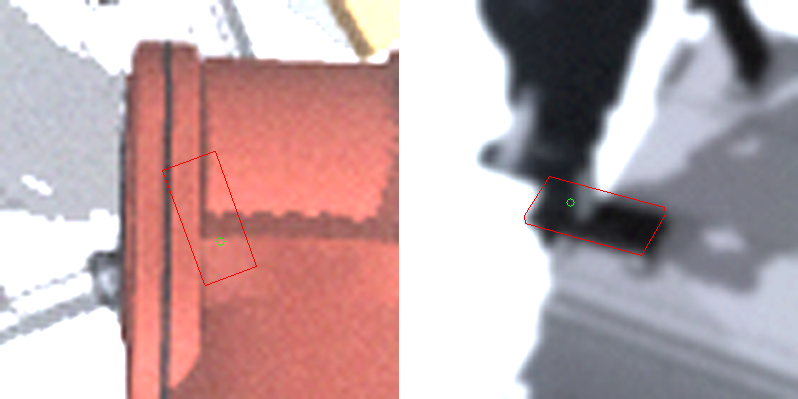

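step_arm([
  {"hand": 0,"xyz": [0,0,-0.04],"twist": 0},
])

```text
t: 17.2
tool_pos: [0.4699, -0.0897, 0.0938]
tool_rot: [0.818, -0.575, 0.0, -0.0]
force: [-2.2, -1.7, 4.1]
gripper_width: -0.0
```

step_arm([
  {"hand": 0,"xyz": [0,0,-0.04],"twist": 0},
])

```text
t: 17.28
tool_pos: [0.47, -0.0897, 0.0934]
tool_rot: [0.818, -0.575, 0.0, -0.0]
force: [-2.4, -1.1, 3.1]
gripper_width: 0.003
```

step_arm([
  {"hand": 0,"xyz": [0,0,-0.04],"twist": 0},
])

```text
t: 17.37
tool_pos: [0.4699, -0.0897, 0.0929]
tool_rot: [0.818, -0.575, 0.0, -0.0]
force: [-1.9, -1.4, 2.4]
gripper_width: -0.002
```

step_arm([
  {"hand": 0,"xyz": [0,0,-0.03],"twist": 0},
])

```text
t: 17.45
tool_pos: [0.47, -0.0897, 0.0926]
tool_rot: [0.818, -0.575, 0.0, -0.0]
force: [-1.7, -0.8, 2.2]
gripper_width: -0.002
```

step_arm([
  {"hand": 0,"xyz": [0,0,-0.03],"twist": 0},
])

```text
t: 17.53
tool_pos: [0.4699, -0.0897, 0.0923]
tool_rot: [0.818, -0.575, 0.0, -0.0]
force: [-1.4, -2.1, 2.0]
gripper_width: 0.001
```

step_arm([
  {"hand": 0,"xyz": [0,0,-0.03],"twist": 0},
])

```text
t: 17.62
tool_pos: [0.4699, -0.0897, 0.092]
tool_rot: [0.818, -0.575, 0.0, -0.0]
force: [-0.5, -0.5, 1.6]
gripper_width: -0.002
```

step_arm([
  {"hand": 0,"xyz": [0,0,-0.03],"twist": 0},
])

```text
t: 17.7
tool_pos: [0.47, -0.0896, 0.0917]
tool_rot: [0.818, -0.575, 0.0, -0.0]
force: [-1.0, -0.8, 1.7]
gripper_width: -0.0
```

step_arm([
  {"hand": 0,"xyz": [0,0,-0.03],"twist": 0},
])

```text
t: 17.78
tool_pos: [0.47, -0.0897, 0.0915]
tool_rot: [0.818, -0.575, 0.0, -0.0]
force: [-1.9, -1.9, 3.8]
gripper_width: 0.001
```

step_arm([
  {"hand": 0,"xyz": [0,0,-0.03],"twist": 0},
])

```text
t: 17.87
tool_pos: [0.4699, -0.0897, 0.0913]
tool_rot: [0.818, -0.575, 0.0, -0.0]
force: [-2.0, -1.3, 5.0]
gripper_width: 0.0
```

step_arm([
  {"hand": 0,"xyz": [0,0,-0.03],"twist": 0},
])

```text
t: 17.95
tool_pos: [0.47, -0.0897, 0.0911]
tool_rot: [0.818, -0.575, 0.0, -0.0]
force: [-2.7, -1.0, 5.9]
gripper_width: -0.0
```

step_arm([
  {"hand": 0,"xyz": [0,0,-0.03],"twist": 0},
])

```text
t: 18.03
tool_pos: [0.47, -0.0897, 0.0909]
tool_rot: [0.818, -0.575, 0.0, -0.0]
force: [-4.5, 0.4, 8.0]
gripper_width: -0.001
```

Clip c passed a 10.4 N peak, fell to 1.6 N, and the seat now pushes back. Releasing it.

step_arm([
  {"hand": 0,"xyz": [0,0,0.5],"twist": 0},
  {"hand": 0,"xyz": [0,0,2],"twist": 0},
  {"hand": 0,"xyz": [0,0,2.5],"twist": 0},
  {"hand": 0,"xyz": [0,0,3],"twist": 0},
  {"hand": 0,"xyz": [0,0,3],"twist": 0},
  {"hand": 0,"xyz": [1.5,1,0],"twist": 0},
  {"hand": 0,"xyz": [1.5,2,0],"twist": 0},
  {"hand": 0,"xyz": [1.5,2,0],"twist": 0},
  {"hand": 0,"xyz": [0,2,0],"twist": 0},
  {"hand": 0,"xyz": [0,0,0],"twist": 0},
])

```text
t: 18.87
tool_pos: [0.5154, -0.0146, 0.2008]
tool_rot: [0.82, -0.572, -0.001, -0.001]
force: [0.2, 0.0, 0.3]
gripper_width: -0.005
```

```bash
python3 wp.py d 36,200;python3 ov.py c -0.18 pics/ovc3.png 
```

```text
t 18.8667 local mm [ 18.9  -3.4 200.8] F [0.2 0.  0.3]
(36.0, 200.0) d cm [-3.71  5.18 -0.08]
```

View pics/ovc3.png

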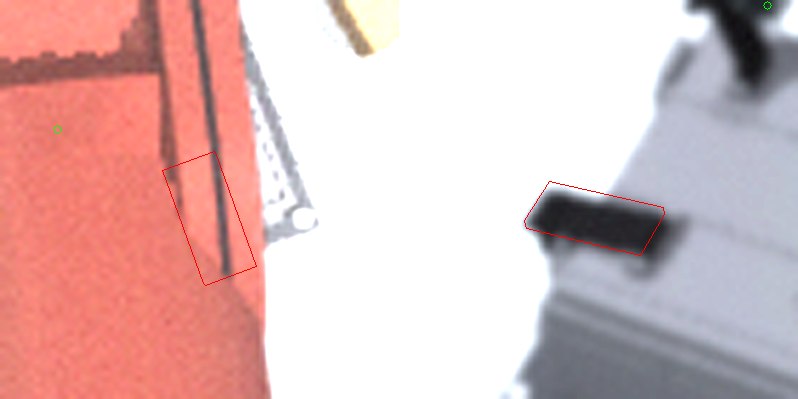

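Clip c stays shut. Now clip d.

step_arm([
  {"hand": 0,"xyz": [-1.2,1.7,0],"twist": 0},
  {"hand": 0,"xyz": [-1.2,1.7,0],"twist": 0},
  {"hand": 0,"xyz": [-1.2,1.5,0],"twist": 0},
  {"hand": 0,"xyz": [0,0,-1],"twist": 0},
  {"hand": 0,"xyz": [0,0,-2],"twist": 0},
  {"hand": 0,"xyz": [0,0,-2],"twist": 0},
  {"hand": 0,"xyz": [0,0,-0.9],"twist": 0},
  {"hand": 0,"xyz": [0,0,0],"twist": 0},
  {"hand": 0,"xyz": [0,0,0],"twist": 0},
])

```text
t: 19.72
tool_pos: [0.4788, 0.0289, 0.1417]
tool_rot: [0.818, -0.575, -0.0, 0.0]
force: [-0.2, -0.3, 0.4]
gripper_width: 0.002
```

```bash
python3 wp.py d 52,138 61.8,135
```

```text
t 19.7167 local mm [ 38.4  50.1 141.7] F [-0.2 -0.3  0.4]
(52.0, 138.0) d cm [-1.55  0.28 -0.37]
(61.8, 135.0) d cm [-0.92 -0.34 -0.3 ]
```

step_arm([
  {"hand": 0,"xyz": [-0.4,0.4,-0.1],"twist": 0},
  {"hand": 0,"xyz": [-0.5,0.1,-0.1],"twist": 0},
  {"hand": 0,"xyz": [-0.5,-0.1,-0.1],"twist": 0},
  {"hand": 0,"xyz": [-0.4,-0.15,-0.1],"twist": 0},
  {"hand": 0,"xyz": [-0.3,-0.1,-0.1],"twist": 0},
  {"hand": 0,"xyz": [-0.3,-0.1,-0.15],"twist": 0},
  {"hand": 0,"xyz": [0,0,0],"twist": 0},
])

```text
t: 20.3
tool_pos: [0.4542, 0.0294, 0.135]
tool_rot: [0.818, -0.575, 0.0, 0.0]
force: [0.5, -0.5, -0.4]
gripper_width: 0.003
```

```bash
python3 wp.py d 61.8,135 70.3,128 77,122 82,117 87,115
```

```text
t 20.3 local mm [ 61.3  58.9 135. ] F [ 0.5 -0.5 -0.4]
(61.8, 135.0) d cm [-0.01 -0.1   0.  ]
(70.3, 128.0) d cm [-0.8  -0.29 -0.7 ]
(77.0, 122.0) d cm [-0.63 -0.23 -0.6 ]
(82.0, 117.0) d cm [-0.47 -0.17 -0.5 ]
(87.0, 115.0) d cm [-0.47 -0.17 -0.2 ]
```

step_arm([
  {"hand": 0,"xyz": [-0.4,-0.2,-0.3],"twist": 0},
  {"hand": 0,"xyz": [-0.4,-0.15,-0.35],"twist": 0},
  {"hand": 0,"xyz": [-0.3,-0.1,-0.3],"twist": 0},
  {"hand": 0,"xyz": [-0.3,-0.1,-0.3],"twist": 0},
  {"hand": 0,"xyz": [-0.25,-0.1,-0.25],"twist": 0},
  {"hand": 0,"xyz": [-0.2,-0.1,-0.25],"twist": 0},
  {"hand": 0,"xyz": [-0.25,-0.1,-0.1],"twist": 0},
  {"hand": 0,"xyz": [-0.25,-0.1,-0.1],"twist": 0},
  {"hand": 0,"xyz": [0,0,0],"twist": 0},
])

```text
t: 21.05
tool_pos: [0.4312, 0.0201, 0.1155]
tool_rot: [0.818, -0.575, 0.0, -0.0]
force: [-0.5, -0.7, 0.7]
gripper_width: 0.003
```

```bash
python3 wp.py d 88,113; python3 ov.py d 0.3 pics/ovd.png
```

```text
t 21.05 local mm [ 86.2  58.  115.5] F [-0.5 -0.7  0.7]
(88.0, 113.0) d cm [-0.17 -0.06 -0.25]
```

View pics/ovd.png

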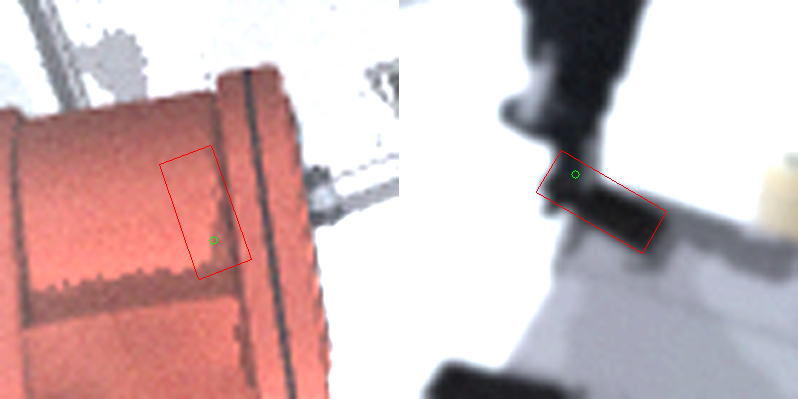

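Clip d is swung over with the tip on it. Pressing.

step_arm([
  {"hand": 0,"xyz": [-0.1,-0.03,-0.1],"twist": 0},
  {"hand": 0,"xyz": [0,0,-0.1],"twist": 0},
])

```text
t: 21.32
tool_pos: [0.4304, 0.0199, 0.1137]
tool_rot: [0.818, -0.575, 0.0, 0.0]
force: [-0.9, -0.4, 2.1]
gripper_width: -0.006
```

step_arm([
  {"hand": 0,"xyz": [0,0,-0.08],"twist": 0},
])

```text
t: 21.4
tool_pos: [0.4301, 0.0198, 0.1127]
tool_rot: [0.818, -0.575, -0.0, 0.0]
force: [-2.3, -0.9, 2.8]
gripper_width: 0.002
```

step_arm([
  {"hand": 0,"xyz": [0,0,-0.06],"twist": 0},
])

```text
t: 21.48
tool_pos: [0.4301, 0.0199, 0.112]
tool_rot: [0.818, -0.575, -0.0, 0.0]
force: [-1.9, 0.5, 2.3]
gripper_width: 0.004
```

step_arm([
  {"hand": 0,"xyz": [0,0,-0.06],"twist": 0},
])

```text
t: 21.57
tool_pos: [0.4302, 0.0199, 0.1115]
tool_rot: [0.818, -0.575, -0.0, 0.0]
force: [-1.8, -0.0, 2.5]
gripper_width: 0.002
```

step_arm([
  {"hand": 0,"xyz": [0,0,-0.06],"twist": 0},
])

```text
t: 21.65
tool_pos: [0.4303, 0.02, 0.1109]
tool_rot: [0.818, -0.575, -0.0, 0.0]
force: [-2.1, -1.0, 2.9]
gripper_width: -0.001
```

step_arm([
  {"hand": 0,"xyz": [0,0,-0.06],"twist": 0},
])

```text
t: 21.73
tool_pos: [0.4303, 0.02, 0.1103]
tool_rot: [0.818, -0.575, -0.0, 0.0]
force: [-1.2, -1.7, 2.7]
gripper_width: 0.002
```

step_arm([
  {"hand": 0,"xyz": [0,0,-0.06],"twist": 0},
])

```text
t: 21.82
tool_pos: [0.4303, 0.02, 0.1097]
tool_rot: [0.818, -0.575, -0.0, -0.0]
force: [-1.3, -0.5, 2.1]
gripper_width: 0.0
```

step_arm([
  {"hand": 0,"xyz": [0,0,-0.06],"twist": 0},
])

```text
t: 21.9
tool_pos: [0.4304, 0.02, 0.1091]
tool_rot: [0.818, -0.575, -0.0, -0.0]
force: [-1.0, -0.1, 2.2]
gripper_width: -0.003
```

step_arm([
  {"hand": 0,"xyz": [0,0,-0.06],"twist": 0},
])

```text
t: 21.98
tool_pos: [0.4304, 0.02, 0.1086]
tool_rot: [0.818, -0.575, -0.0, -0.0]
force: [-2.0, -0.9, 2.0]
gripper_width: -0.002
```

step_arm([
  {"hand": 0,"xyz": [0,0,-0.06],"twist": 0},
])

```text
t: 22.07
tool_pos: [0.4304, 0.02, 0.108]
tool_rot: [0.818, -0.575, -0.0, -0.0]
force: [-1.7, 0.2, 2.6]
gripper_width: 0.002
```

step_arm([
  {"hand": 0,"xyz": [0,0,-0.06],"twist": 0},
])

```text
t: 22.15
tool_pos: [0.4304, 0.02, 0.1073]
tool_rot: [0.818, -0.575, -0.0, -0.0]
force: [-1.9, -0.8, 2.3]
gripper_width: 0.005
```

step_arm([
  {"hand": 0,"xyz": [0,0,-0.06],"twist": 0},
])

```text
t: 22.23
tool_pos: [0.4304, 0.02, 0.1067]
tool_rot: [0.818, -0.575, -0.0, -0.0]
force: [-1.4, -0.1, 2.1]
gripper_width: -0.002
```

step_arm([
  {"hand": 0,"xyz": [0,0,-0.06],"twist": 0},
])

```text
t: 22.32
tool_pos: [0.4304, 0.02, 0.1061]
tool_rot: [0.818, -0.575, -0.0, -0.0]
force: [-2.2, -0.2, 1.3]
gripper_width: 0.002
```

step_arm([
  {"hand": 0,"xyz": [0,0,-0.06],"twist": 0},
])

```text
t: 22.4
tool_pos: [0.4304, 0.02, 0.1055]
tool_rot: [0.818, -0.575, -0.0, -0.0]
force: [-1.4, 0.1, 2.2]
gripper_width: -0.007
```

step_arm([
  {"hand": 0,"xyz": [0,0,-0.06],"twist": 0},
])

```text
t: 22.48
tool_pos: [0.4304, 0.02, 0.1049]
tool_rot: [0.818, -0.575, -0.0, -0.0]
force: [-1.2, -0.5, 1.7]
gripper_width: -0.001
```

step_arm([
  {"hand": 0,"xyz": [0,0,-0.06],"twist": 0},
])

```text
t: 22.57
tool_pos: [0.4304, 0.02, 0.1043]
tool_rot: [0.818, -0.575, -0.0, -0.0]
force: [-1.6, -0.4, 1.4]
gripper_width: 0.001
```

step_arm([
  {"hand": 0,"xyz": [0,0,-0.06],"twist": 0},
])

```text
t: 22.65
tool_pos: [0.4304, 0.02, 0.1037]
tool_rot: [0.818, -0.575, -0.0, -0.0]
force: [-2.0, -1.0, 2.7]
gripper_width: 0.001
```

step_arm([
  {"hand": 0,"xyz": [0,0,-0.06],"twist": 0},
])

```text
t: 22.73
tool_pos: [0.4304, 0.02, 0.1031]
tool_rot: [0.818, -0.575, -0.0, -0.0]
force: [-1.6, -0.7, 1.5]
gripper_width: 0.003
```

step_arm([
  {"hand": 0,"xyz": [0,0,-0.06],"twist": 0},
])

```text
t: 22.82
tool_pos: [0.4304, 0.02, 0.1025]
tool_rot: [0.818, -0.575, -0.0, -0.0]
force: [-1.6, 0.3, 2.1]
gripper_width: -0.003
```

step_arm([
  {"hand": 0,"xyz": [0,0,-0.06],"twist": 0},
])

```text
t: 22.9
tool_pos: [0.4303, 0.02, 0.102]
tool_rot: [0.818, -0.575, -0.0, 0.0]
force: [-2.7, -0.8, 4.1]
gripper_width: 0.0
```

step_arm([
  {"hand": 0,"xyz": [0,0,-0.06],"twist": 0},
])

```text
t: 22.98
tool_pos: [0.4303, 0.0199, 0.1015]
tool_rot: [0.818, -0.575, -0.0, 0.0]
force: [-4.4, -0.7, 8.1]
gripper_width: -0.001
```

step_arm([
  {"hand": 0,"xyz": [0,0,-0.06],"twist": 0},
])

```text
t: 23.07
tool_pos: [0.4302, 0.0199, 0.1011]
tool_rot: [0.818, -0.575, -0.0, 0.0]
force: [-5.2, -1.9, 9.6]
gripper_width: -0.0
```

step_arm([
  {"hand": 0,"xyz": [0,0,-0.05],"twist": 0},
])

```text
t: 23.15
tool_pos: [0.4301, 0.0199, 0.1006]
tool_rot: [0.818, -0.575, -0.0, 0.0]
force: [-5.6, -1.5, 10.3]
gripper_width: 0.0
```

step_arm([
  {"hand": 0,"xyz": [0,0,-0.05],"twist": 0},
])

```text
t: 23.23
tool_pos: [0.43, 0.0198, 0.1001]
tool_rot: [0.818, -0.575, -0.0, 0.0]
force: [-5.6, -1.2, 10.0]
gripper_width: -0.003
```

step_arm([
  {"hand": 0,"xyz": [0,0,-0.04],"twist": 0},
])

```text
t: 23.32
tool_pos: [0.4299, 0.0198, 0.0996]
tool_rot: [0.818, -0.575, -0.0, 0.0]
force: [-5.4, -1.6, 9.2]
gripper_width: -0.005
```

step_arm([
  {"hand": 0,"xyz": [0,0,-0.04],"twist": 0},
])

```text
t: 23.4
tool_pos: [0.4299, 0.0197, 0.0992]
tool_rot: [0.818, -0.575, -0.0, 0.001]
force: [-6.3, -1.4, 8.4]
gripper_width: 0.001
```

step_arm([
  {"hand": 0,"xyz": [0,0,-0.04],"twist": 0},
])

```text
t: 23.48
tool_pos: [0.4298, 0.0197, 0.0987]
tool_rot: [0.818, -0.575, -0.0, 0.001]
force: [-5.6, -1.8, 8.3]
gripper_width: -0.001
```

step_arm([
  {"hand": 0,"xyz": [0,0,-0.04],"twist": 0},
])

```text
t: 23.57
tool_pos: [0.4296, 0.0197, 0.0982]
tool_rot: [0.818, -0.575, -0.0, 0.001]
force: [-5.4, -1.7, 7.6]
gripper_width: -0.004
```

step_arm([
  {"hand": 0,"xyz": [0,0,-0.04],"twist": 0},
])

```text
t: 23.65
tool_pos: [0.4296, 0.0197, 0.0978]
tool_rot: [0.818, -0.575, -0.001, 0.001]
force: [-5.9, -2.5, 7.7]
gripper_width: -0.007
```

step_arm([
  {"hand": 0,"xyz": [0,0,-0.04],"twist": 0},
])

```text
t: 23.73
tool_pos: [0.4299, 0.0197, 0.0974]
tool_rot: [0.818, -0.575, -0.0, 0.0]
force: [-5.1, -1.3, 6.4]
gripper_width: 0.0
```

step_arm([
  {"hand": 0,"xyz": [0,0,-0.04],"twist": 0},
])

```text
t: 23.82
tool_pos: [0.43, 0.0198, 0.0971]
tool_rot: [0.818, -0.575, -0.0, 0.0]
force: [-4.6, -1.2, 5.4]
gripper_width: 0.004
```

step_arm([
  {"hand": 0,"xyz": [0,0,-0.04],"twist": 0},
])

```text
t: 23.9
tool_pos: [0.4299, 0.0198, 0.0966]
tool_rot: [0.818, -0.575, -0.0, 0.0]
force: [-5.0, -1.4, 5.5]
gripper_width: -0.0
```

step_arm([
  {"hand": 0,"xyz": [0,0,-0.04],"twist": 0},
])

```text
t: 23.98
tool_pos: [0.43, 0.0198, 0.0962]
tool_rot: [0.818, -0.575, -0.0, 0.0]
force: [-4.8, -1.0, 5.2]
gripper_width: 0.001
```

step_arm([
  {"hand": 0,"xyz": [0,0,-0.04],"twist": 0},
])

```text
t: 24.07
tool_pos: [0.43, 0.0198, 0.0958]
tool_rot: [0.818, -0.575, -0.0, 0.0]
force: [-4.1, -0.8, 5.4]
gripper_width: 0.002
```

step_arm([
  {"hand": 0,"xyz": [0,0,-0.04],"twist": 0},
])

```text
t: 24.15
tool_pos: [0.43, 0.0198, 0.0954]
tool_rot: [0.818, -0.575, -0.0, 0.0]
force: [-2.1, -1.0, 4.6]
gripper_width: -0.0
```

step_arm([
  {"hand": 0,"xyz": [0,0,-0.04],"twist": 0},
])

```text
t: 24.23
tool_pos: [0.4301, 0.0198, 0.095]
tool_rot: [0.818, -0.575, -0.0, 0.0]
force: [-4.1, -0.4, 4.2]
gripper_width: 0.0
```

step_arm([
  {"hand": 0,"xyz": [0,0,-0.04],"twist": 0},
])

```text
t: 24.32
tool_pos: [0.4302, 0.0199, 0.0946]
tool_rot: [0.818, -0.575, -0.0, 0.0]
force: [-2.2, -1.2, 4.6]
gripper_width: -0.0
```

step_arm([
  {"hand": 0,"xyz": [0,0,-0.04],"twist": 0},
])

```text
t: 24.4
tool_pos: [0.4303, 0.0199, 0.0942]
tool_rot: [0.818, -0.575, -0.0, 0.0]
force: [-2.6, -1.4, 3.9]
gripper_width: -0.0
```

step_arm([
  {"hand": 0,"xyz": [0,0,-0.04],"twist": 0},
])

```text
t: 24.48
tool_pos: [0.4304, 0.02, 0.0938]
tool_rot: [0.818, -0.575, 0.0, -0.0]
force: [-3.1, -1.5, 4.1]
gripper_width: 0.002
```

step_arm([
  {"hand": 0,"xyz": [0,0,-0.04],"twist": 0},
])

```text
t: 24.57
tool_pos: [0.4304, 0.02, 0.0934]
tool_rot: [0.818, -0.575, 0.0, -0.0]
force: [-2.4, 0.2, 3.1]
gripper_width: -0.005
```

step_arm([
  {"hand": 0,"xyz": [0,0,-0.03],"twist": 0},
])

```text
t: 24.65
tool_pos: [0.4304, 0.02, 0.093]
tool_rot: [0.818, -0.575, 0.0, -0.0]
force: [-2.2, -1.2, 1.9]
gripper_width: 0.004
```

step_arm([
  {"hand": 0,"xyz": [0,0,-0.03],"twist": 0},
])

```text
t: 24.73
tool_pos: [0.4304, 0.02, 0.0927]
tool_rot: [0.818, -0.575, 0.0, -0.0]
force: [-1.7, -1.3, 2.5]
gripper_width: -0.0
```

step_arm([
  {"hand": 0,"xyz": [0,0,-0.03],"twist": 0},
])

```text
t: 24.82
tool_pos: [0.4304, 0.02, 0.0924]
tool_rot: [0.818, -0.575, 0.0, -0.0]
force: [-2.2, -0.8, 1.9]
gripper_width: 0.005
```

step_arm([
  {"hand": 0,"xyz": [0,0,-0.03],"twist": 0},
])

```text
t: 24.9
tool_pos: [0.4304, 0.02, 0.0922]
tool_rot: [0.818, -0.575, 0.0, -0.0]
force: [-2.8, -1.4, 2.6]
gripper_width: -0.002
```

step_arm([
  {"hand": 0,"xyz": [0,0,-0.03],"twist": 0},
])

```text
t: 24.98
tool_pos: [0.4304, 0.02, 0.0919]
tool_rot: [0.818, -0.575, 0.0, -0.0]
force: [-1.9, -0.8, 2.0]
gripper_width: -0.001
```

step_arm([
  {"hand": 0,"xyz": [0,0,-0.03],"twist": 0},
])

```text
t: 25.07
tool_pos: [0.4304, 0.02, 0.0916]
tool_rot: [0.818, -0.575, 0.0, -0.0]
force: [-2.0, -1.5, 2.6]
gripper_width: 0.002
```

step_arm([
  {"hand": 0,"xyz": [0,0,-0.03],"twist": 0},
])

```text
t: 25.15
tool_pos: [0.4304, 0.02, 0.0913]
tool_rot: [0.818, -0.575, 0.0, -0.0]
force: [-0.9, -1.0, 3.8]
gripper_width: -0.0
```

step_arm([
  {"hand": 0,"xyz": [0,0,-0.03],"twist": 0},
])

```text
t: 25.23
tool_pos: [0.4304, 0.02, 0.0911]
tool_rot: [0.818, -0.575, 0.0, -0.0]
force: [-1.9, -1.9, 5.1]
gripper_width: 0.001
```

step_arm([
  {"hand": 0,"xyz": [0,0,-0.03],"twist": 0},
])

```text
t: 25.32
tool_pos: [0.4305, 0.02, 0.0909]
tool_rot: [0.818, -0.575, 0.0, -0.0]
force: [-3.7, -0.6, 7.0]
gripper_width: -0.002
```

step_arm([
  {"hand": 0,"xyz": [0,0,-0.03],"twist": 0},
])

```text
t: 25.4
tool_pos: [0.4305, 0.02, 0.0907]
tool_rot: [0.818, -0.575, 0.0, 0.0]
force: [-4.3, -1.6, 9.0]
gripper_width: -0.0
```

Clip d shows the same signature: a 10.3 N peak, a drop to 2 N, then the seat. Releasing and moving toward clip b.

step_arm([
  {"hand": 0,"xyz": [0,0,0.5],"twist": 0},
  {"hand": 0,"xyz": [0,0,2],"twist": 0},
  {"hand": 0,"xyz": [0,0,2.5],"twist": 0},
  {"hand": 0,"xyz": [0,0,3],"twist": 0},
  {"hand": 0,"xyz": [0,0,3],"twist": 0},
  {"hand": 0,"xyz": [2,-0.5,0],"twist": 0},
  {"hand": 0,"xyz": [2.5,-1,0],"twist": 0},
  {"hand": 0,"xyz": [2.5,-1.5,0],"twist": 0},
  {"hand": 0,"xyz": [2.0,-1.5,0],"twist": 0},
  {"hand": 0,"xyz": [0,0,0],"twist": 0},
])

```text
t: 26.23
tool_pos: [0.5233, -0.0283, 0.2001]
tool_rot: [0.817, -0.576, 0.0, -0.0]
force: [-1.5, -0.3, -0.5]
gripper_width: -0.005
```

```bash
python3 wp.py b 36,200;python3 ov.py d -0.18 pics/ovd3.png 
```

```text
t 26.2333 local mm [-16.2  18.9 200.1] F [-1.5 -0.3 -0.5]
(36.0, 200.0) d cm [ 6.24 -1.89 -0.01]
```

View pics/ovd3.png

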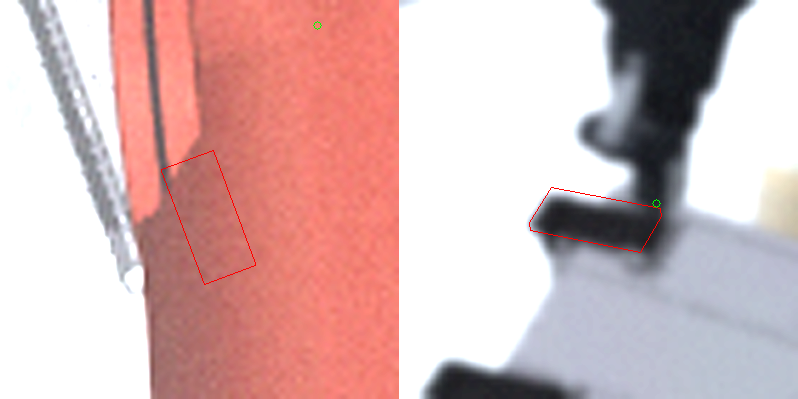

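Clip d holds. Now clip b.

step_arm([
  {"hand": 0,"xyz": [1.5,-0.4,0],"twist": 0},
  {"hand": 0,"xyz": [1.8,-0.6,0],"twist": 0},
  {"hand": 0,"xyz": [1.5,-0.5,0],"twist": 0},
  {"hand": 0,"xyz": [1.0,-0.4,-0.5],"twist": 0},
  {"hand": 0,"xyz": [0,0,-1.5],"twist": 0},
  {"hand": 0,"xyz": [0,0,-2],"twist": 0},
  {"hand": 0,"xyz": [0,0,-1.5],"twist": 0},
  {"hand": 0,"xyz": [0,0,-0.4],"twist": 0},
  {"hand": 0,"xyz": [0,0,0],"twist": 0},
  {"hand": 0,"xyz": [0,0,0],"twist": 0},
])

```text
t: 27.17
tool_pos: [0.5784, -0.0436, 0.1421]
tool_rot: [0.818, -0.575, 0.0, -0.0]
force: [0.8, 0.4, 0.0]
gripper_width: 0.007
```

```bash
python3 wp.py b 52,138 61.8,135;python3 ov.py b 1.0 pics/ovb.png 
```

```text
t 27.1667 local mm [ 30.4  52.1 142.1] F [0.8 0.4 0. ]
(52.0, 138.0) d cm [ 2.23  0.19 -0.41]
(61.8, 135.0) d cm [ 0.92  0.34 -0.3 ]
```

View pics/ovb.png

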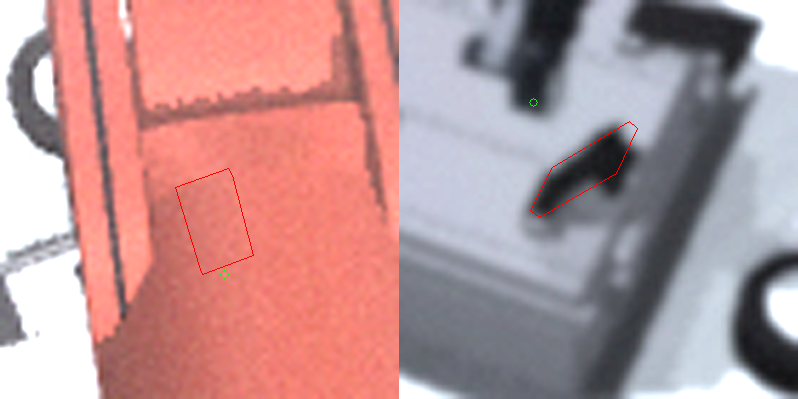

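step_arm([
  {"hand": 0,"xyz": [0.4,-0.4,0],"twist": 0},
  {"hand": 0,"xyz": [0.6,0.1,-0.1],"twist": 0},
  {"hand": 0,"xyz": [0.6,0.2,-0.15],"twist": 0},
  {"hand": 0,"xyz": [0.5,0.2,-0.15],"twist": 0},
  {"hand": 0,"xyz": [0.4,0.15,-0.1],"twist": 0},
  {"hand": 0,"xyz": [0.35,0.15,-0.1],"twist": 0},
  {"hand": 0,"xyz": [0.3,0.1,-0.1],"twist": 0},
  {"hand": 0,"xyz": [0,0,0],"twist": 0},
])

```text
t: 27.93
tool_pos: [0.6102, -0.0385, 0.134]
tool_rot: [0.819, -0.575, -0.0, -0.0]
force: [-0.5, -0.8, -0.0]
gripper_width: -0.001
```

```bash
python3 wp.py b 61.8,135 70.3,128 77,122 82,117 87,115;python3 ov.py b 0.95 pics/ovb2.png
```

```text
t 27.9333 local mm [ 62.1  58.2 134. ] F [-0.5 -0.8 -0. ]
(61.8, 135.0) d cm [-0.03  0.01  0.1 ]
(70.3, 128.0) d cm [ 0.8   0.29 -0.7 ]
(77.0, 122.0) d cm [ 0.63  0.23 -0.6 ]
(82.0, 117.0) d cm [ 0.47  0.17 -0.5 ]
(87.0, 115.0) d cm [ 0.47  0.17 -0.2 ]
```

View pics/ovb2.png

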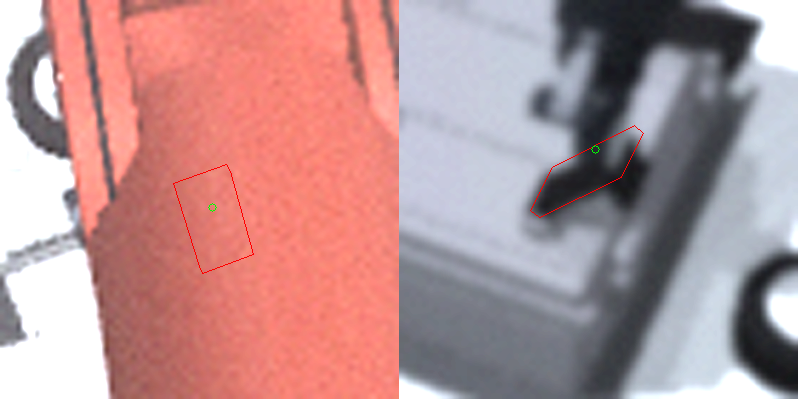

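The finger is on the inside of clip b. I'll swing it over.

step_arm([
  {"hand": 0,"xyz": [0.4,0.15,-0.3],"twist": 0},
  {"hand": 0,"xyz": [0.4,0.15,-0.3],"twist": 0},
  {"hand": 0,"xyz": [0.3,0.1,-0.3],"twist": 0},
  {"hand": 0,"xyz": [0.3,0.1,-0.3],"twist": 0},
  {"hand": 0,"xyz": [0.25,0.1,-0.25],"twist": 0},
  {"hand": 0,"xyz": [0.2,0.1,-0.2],"twist": 0},
  {"hand": 0,"xyz": [0.25,0.1,-0.1],"twist": 0},
  {"hand": 0,"xyz": [0.25,0.1,-0.1],"twist": 0},
  {"hand": 0,"xyz": [0,0,0],"twist": 0},
])

```text
t: 28.78
tool_pos: [0.6337, -0.0297, 0.1157]
tool_rot: [0.818, -0.575, -0.0, -0.0]
force: [-0.2, 0.8, 1.4]
gripper_width: 0.001
```

```bash
python3 wp.py b 88,113; python3 ov.py b 0.3 pics/ovb3.png
```

```text
t 28.7833 local mm [ 87.1  58.  115.7] F [-0.2  0.8  1.4]
(88.0, 113.0) d cm [ 0.08  0.03 -0.27]
```

View pics/ovb3.png

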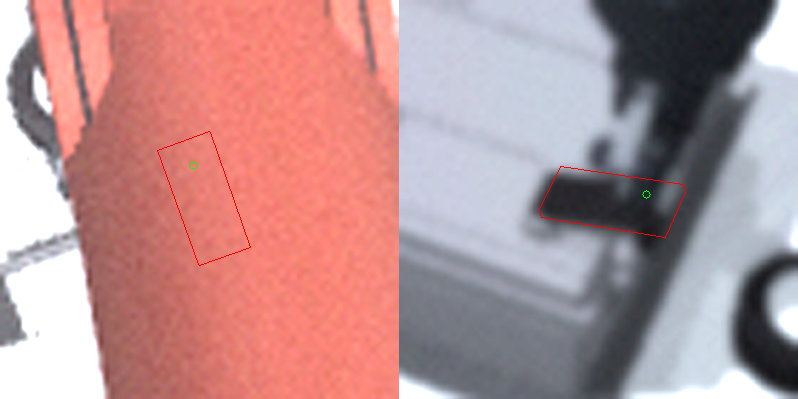

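The tip is on clip b. Pressing.

step_arm([
  {"hand": 0,"xyz": [0.05,0.02,-0.1],"twist": 0},
  {"hand": 0,"xyz": [0,0,-0.08],"twist": 0},
])

```text
t: 29.05
tool_pos: [0.6341, -0.0297, 0.1143]
tool_rot: [0.818, -0.575, 0.0, -0.0]
force: [1.0, 0.5, 0.7]
gripper_width: -0.002
```

step_arm([
  {"hand": 0,"xyz": [0,0,-0.06],"twist": 0},
])

```text
t: 29.13
tool_pos: [0.6341, -0.0297, 0.1137]
tool_rot: [0.818, -0.575, 0.0, -0.0]
force: [1.0, -0.2, 1.9]
gripper_width: 0.002
```

step_arm([
  {"hand": 0,"xyz": [0,0,-0.06],"twist": 0},
])

```text
t: 29.22
tool_pos: [0.6343, -0.0297, 0.1133]
tool_rot: [0.818, -0.575, 0.0, -0.0]
force: [0.7, 0.1, 4.0]
gripper_width: 0.004
```

step_arm([
  {"hand": 0,"xyz": [0,0,-0.06],"twist": 0},
])

```text
t: 29.3
tool_pos: [0.6345, -0.0296, 0.1127]
tool_rot: [0.818, -0.575, 0.001, -0.001]
force: [2.3, 0.6, 2.1]
gripper_width: -0.001
```

step_arm([
  {"hand": 0,"xyz": [0,0,-0.06],"twist": 0},
])

```text
t: 29.38
tool_pos: [0.6344, -0.0296, 0.1121]
tool_rot: [0.818, -0.575, 0.0, -0.0]
force: [2.9, 0.5, 2.0]
gripper_width: -0.001
```

step_arm([
  {"hand": 0,"xyz": [0,0,-0.06],"twist": 0},
])

```text
t: 29.47
tool_pos: [0.6342, -0.0298, 0.1114]
tool_rot: [0.818, -0.575, 0.0, -0.0]
force: [2.0, 0.4, 2.7]
gripper_width: -0.001
```

step_arm([
  {"hand": 0,"xyz": [0,0,-0.05],"twist": 0},
])

```text
t: 29.55
tool_pos: [0.634, -0.0298, 0.1107]
tool_rot: [0.818, -0.575, 0.0, -0.0]
force: [2.2, 1.8, 2.5]
gripper_width: 0.0
```

step_arm([
  {"hand": 0,"xyz": [0,0,-0.05],"twist": 0},
])

```text
t: 29.63
tool_pos: [0.6339, -0.0298, 0.1101]
tool_rot: [0.818, -0.575, 0.0, -0.0]
force: [2.2, 0.2, 2.5]
gripper_width: 0.003
```

step_arm([
  {"hand": 0,"xyz": [0,0,-0.05],"twist": 0},
])

```text
t: 29.72
tool_pos: [0.6339, -0.0298, 0.1096]
tool_rot: [0.818, -0.575, 0.0, -0.0]
force: [2.4, 1.4, 1.6]
gripper_width: 0.0
```

step_arm([
  {"hand": 0,"xyz": [0,0,-0.05],"twist": 0},
])

```text
t: 29.8
tool_pos: [0.6339, -0.0298, 0.1091]
tool_rot: [0.818, -0.575, -0.0, 0.0]
force: [2.0, 0.5, 2.9]
gripper_width: -0.0
```

step_arm([
  {"hand": 0,"xyz": [0,0,-0.05],"twist": 0},
])

```text
t: 29.88
tool_pos: [0.6338, -0.0299, 0.1085]
tool_rot: [0.818, -0.575, -0.0, 0.0]
force: [1.2, 0.8, 3.1]
gripper_width: 0.001
```

step_arm([
  {"hand": 0,"xyz": [0,0,-0.05],"twist": 0},
])

```text
t: 29.97
tool_pos: [0.6339, -0.0299, 0.108]
tool_rot: [0.818, -0.575, -0.0, 0.0]
force: [2.2, -0.1, 2.4]
gripper_width: 0.0
```

step_arm([
  {"hand": 0,"xyz": [0,0,-0.05],"twist": 0},
])

```text
t: 30.05
tool_pos: [0.6338, -0.0298, 0.1075]
tool_rot: [0.818, -0.575, -0.0, 0.0]
force: [1.7, 0.5, 2.2]
gripper_width: -0.002
```

step_arm([
  {"hand": 0,"xyz": [0,0,-0.05],"twist": 0},
])

```text
t: 30.13
tool_pos: [0.6339, -0.0298, 0.107]
tool_rot: [0.818, -0.575, -0.0, -0.0]
force: [0.1, 0.9, 2.0]
gripper_width: 0.001
```

step_arm([
  {"hand": 0,"xyz": [0,0,-0.05],"twist": 0},
])

```text
t: 30.22
tool_pos: [0.6338, -0.0298, 0.1065]
tool_rot: [0.818, -0.575, -0.0, 0.0]
force: [1.0, 1.1, 2.0]
gripper_width: -0.001
```

step_arm([
  {"hand": 0,"xyz": [0,0,-0.05],"twist": 0},
])

```text
t: 30.3
tool_pos: [0.6338, -0.0298, 0.106]
tool_rot: [0.818, -0.575, -0.0, 0.0]
force: [1.9, 1.0, 2.0]
gripper_width: 0.003
```

step_arm([
  {"hand": 0,"xyz": [0,0,-0.05],"twist": 0},
])

```text
t: 30.38
tool_pos: [0.634, -0.0298, 0.1057]
tool_rot: [0.818, -0.575, 0.0, -0.0]
force: [1.6, 0.8, 3.6]
gripper_width: 0.004
```

step_arm([
  {"hand": 0,"xyz": [0,0,-0.05],"twist": 0},
])

```text
t: 30.47
tool_pos: [0.6341, -0.0298, 0.1053]
tool_rot: [0.818, -0.575, 0.0, -0.0]
force: [1.9, 1.1, 4.8]
gripper_width: 0.001
```

step_arm([
  {"hand": 0,"xyz": [0,0,-0.05],"twist": 0},
])

```text
t: 30.55
tool_pos: [0.6341, -0.0297, 0.105]
tool_rot: [0.818, -0.575, 0.0, -0.0]
force: [2.1, 0.1, 6.5]
gripper_width: 0.0
```

step_arm([
  {"hand": 0,"xyz": [0,0,-0.04],"twist": 0},
])

```text
t: 30.63
tool_pos: [0.6342, -0.0297, 0.1048]
tool_rot: [0.818, -0.575, 0.0, -0.0]
force: [0.4, 1.0, 6.7]
gripper_width: -0.0
```

step_arm([
  {"hand": 0,"xyz": [0,0,-0.03],"twist": 0},
])

```text
t: 30.72
tool_pos: [0.6343, -0.0297, 0.1046]
tool_rot: [0.818, -0.575, 0.0, -0.0]
force: [1.7, 0.7, 7.2]
gripper_width: -0.002
```

step_arm([
  {"hand": 0,"xyz": [0,0,-0.03],"twist": 0},
])

```text
t: 30.8
tool_pos: [0.6343, -0.0297, 0.1043]
tool_rot: [0.818, -0.575, 0.0, -0.0]
force: [1.1, 1.2, 8.1]
gripper_width: 0.002
```

step_arm([
  {"hand": 0,"xyz": [0,0,-0.03],"twist": 0},
])

```text
t: 30.88
tool_pos: [0.6344, -0.0296, 0.1041]
tool_rot: [0.818, -0.575, 0.001, -0.0]
force: [1.4, 1.3, 7.1]
gripper_width: -0.002
```

step_arm([
  {"hand": 0,"xyz": [0,0,-0.03],"twist": 0},
])

```text
t: 30.97
tool_pos: [0.6345, -0.0296, 0.1038]
tool_rot: [0.818, -0.575, 0.001, -0.0]
force: [2.4, 0.5, 6.9]
gripper_width: -0.001
```

step_arm([
  {"hand": 0,"xyz": [0,0,-0.03],"twist": 0},
])

```text
t: 31.05
tool_pos: [0.6346, -0.0296, 0.1035]
tool_rot: [0.818, -0.575, 0.001, -0.001]
force: [1.4, 0.6, 6.7]
gripper_width: -0.002
```

step_arm([
  {"hand": 0,"xyz": [0,0,-0.04],"twist": 0},
])

```text
t: 31.13
tool_pos: [0.6346, -0.0295, 0.1032]
tool_rot: [0.818, -0.575, 0.001, -0.001]
force: [2.5, 1.1, 6.0]
gripper_width: -0.001
```

step_arm([
  {"hand": 0,"xyz": [0,0,-0.04],"twist": 0},
])

```text
t: 31.22
tool_pos: [0.6347, -0.0295, 0.1028]
tool_rot: [0.818, -0.575, 0.001, -0.001]
force: [2.4, 1.7, 6.4]
gripper_width: -0.001
```

step_arm([
  {"hand": 0,"xyz": [0,0,-0.04],"twist": 0},
])

```text
t: 31.3
tool_pos: [0.6348, -0.0295, 0.1024]
tool_rot: [0.818, -0.575, 0.001, -0.001]
force: [2.3, 0.8, 6.9]
gripper_width: -0.002
```

step_arm([
  {"hand": 0,"xyz": [0,0,-0.04],"twist": 0},
])

```text
t: 31.38
tool_pos: [0.6349, -0.0295, 0.1021]
tool_rot: [0.818, -0.575, 0.001, -0.001]
force: [3.2, 1.1, 4.8]
gripper_width: -0.003
```

step_arm([
  {"hand": 0,"xyz": [0,0,-0.04],"twist": 0},
])

```text
t: 31.47
tool_pos: [0.635, -0.0294, 0.1017]
tool_rot: [0.818, -0.575, 0.001, -0.001]
force: [4.1, 1.5, 6.0]
gripper_width: -0.001
```

step_arm([
  {"hand": 0,"xyz": [0,0,-0.04],"twist": 0},
])

```text
t: 31.55
tool_pos: [0.635, -0.0294, 0.1013]
tool_rot: [0.818, -0.575, 0.001, -0.001]
force: [4.0, 2.1, 6.3]
gripper_width: 0.003
```

step_arm([
  {"hand": 0,"xyz": [0,0,-0.04],"twist": 0},
])

```text
t: 31.63
tool_pos: [0.6351, -0.0293, 0.1009]
tool_rot: [0.818, -0.575, 0.001, -0.001]
force: [4.1, 1.5, 5.6]
gripper_width: 0.002
```

step_arm([
  {"hand": 0,"xyz": [0,0,-0.04],"twist": 0},
])

```text
t: 31.72
tool_pos: [0.6351, -0.0294, 0.1005]
tool_rot: [0.818, -0.575, 0.001, -0.001]
force: [4.3, 1.7, 5.7]
gripper_width: 0.001
```

step_arm([
  {"hand": 0,"xyz": [0,0,-0.04],"twist": 0},
])

```text
t: 31.8
tool_pos: [0.6349, -0.0294, 0.0999]
tool_rot: [0.818, -0.575, 0.001, -0.001]
force: [4.2, 1.3, 4.5]
gripper_width: 0.006
```

step_arm([
  {"hand": 0,"xyz": [0,0,-0.04],"twist": 0},
])

```text
t: 31.88
tool_pos: [0.6345, -0.0296, 0.0992]
tool_rot: [0.818, -0.575, 0.001, -0.001]
force: [2.4, 1.0, 5.0]
gripper_width: -0.001
```

step_arm([
  {"hand": 0,"xyz": [0,0,-0.04],"twist": 0},
])

```text
t: 31.97
tool_pos: [0.6341, -0.0297, 0.0985]
tool_rot: [0.818, -0.575, 0.0, -0.0]
force: [2.0, 1.0, 3.5]
gripper_width: 0.002
```

step_arm([
  {"hand": 0,"xyz": [0,0,-0.04],"twist": 0},
])

```text
t: 32.05
tool_pos: [0.6338, -0.0298, 0.0978]
tool_rot: [0.818, -0.575, -0.0, 0.0]
force: [2.8, 1.1, 2.8]
gripper_width: -0.001
```

step_arm([
  {"hand": 0,"xyz": [0,0,-0.04],"twist": 0},
])

```text
t: 32.13
tool_pos: [0.6335, -0.0299, 0.0972]
tool_rot: [0.818, -0.575, -0.0, 0.0]
force: [1.9, 0.9, 2.6]
gripper_width: -0.003
```

step_arm([
  {"hand": 0,"xyz": [0,0,-0.04],"twist": 0},
])

```text
t: 32.22
tool_pos: [0.6334, -0.0299, 0.0967]
tool_rot: [0.818, -0.575, -0.0, 0.0]
force: [2.1, 0.9, 2.3]
gripper_width: 0.001
```

step_arm([
  {"hand": 0,"xyz": [0,0,-0.04],"twist": 0},
])

```text
t: 32.3
tool_pos: [0.6335, -0.0299, 0.0963]
tool_rot: [0.818, -0.575, -0.0, 0.0]
force: [1.3, -0.1, 1.6]
gripper_width: 0.001
```

step_arm([
  {"hand": 0,"xyz": [0,0,-0.03],"twist": 0},
])

```text
t: 32.38
tool_pos: [0.6335, -0.03, 0.0961]
tool_rot: [0.818, -0.575, -0.0, 0.0]
force: [1.2, -0.1, 3.0]
gripper_width: 0.003
```

step_arm([
  {"hand": 0,"xyz": [0,0,-0.03],"twist": 0},
])

```text
t: 32.47
tool_pos: [0.6336, -0.0299, 0.0959]
tool_rot: [0.818, -0.575, -0.0, 0.0]
force: [0.5, 1.6, 3.3]
gripper_width: -0.0
```

step_arm([
  {"hand": 0,"xyz": [0,0,-0.03],"twist": 0},
])

```text
t: 32.55
tool_pos: [0.6336, -0.03, 0.0957]
tool_rot: [0.818, -0.575, -0.0, 0.0]
force: [-0.6, -0.5, 4.4]
gripper_width: -0.0
```

step_arm([
  {"hand": 0,"xyz": [0,0,-0.03],"twist": 0},
])

```text
t: 32.63
tool_pos: [0.6337, -0.0299, 0.0956]
tool_rot: [0.818, -0.575, -0.0, 0.0]
force: [-1.0, -0.1, 5.2]
gripper_width: 0.001
```

step_arm([
  {"hand": 0,"xyz": [0,0,-0.03],"twist": 0},
])

```text
t: 32.72
tool_pos: [0.6337, -0.0299, 0.0953]
tool_rot: [0.818, -0.575, -0.0, 0.0]
force: [-1.3, -0.3, 6.1]
gripper_width: -0.001
```

Clip b snapped with the same signature. One last small press, then I'll retreat up and sideways so both cameras see the case.

step_arm([
  {"hand": 0,"xyz": [0,0,-0.03],"twist": 0},
  {"hand": 0,"xyz": [0,0,0.5],"twist": 0},
  {"hand": 0,"xyz": [0,0,2],"twist": 0},
  {"hand": 0,"xyz": [0,0,3],"twist": 0},
  {"hand": 0,"xyz": [0,0,3.5],"twist": 0},
  {"hand": 0,"xyz": [0,0,3.5],"twist": 0},
  {"hand": 0,"xyz": [0,0,3.5],"twist": 0},
  {"hand": 0,"xyz": [0,0,3],"twist": 0},
  {"hand": 0,"xyz": [-0.8,-2,0],"twist": 0},
  {"hand": 0,"xyz": [-1.2,-3,0],"twist": 0},
])

```text
t: 33.55
tool_pos: [0.6148, -0.0763, 0.2871]
tool_rot: [0.82, -0.572, 0.001, -0.002]
force: [1.0, -1.1, -0.9]
gripper_width: -0.002
```

step_arm([
  {"hand": 0,"xyz": [-1.2,-3,0],"twist": 0},
  {"hand": 0,"xyz": [-1.2,-3,0],"twist": 0},
  {"hand": 0,"xyz": [-1.2,-3,0],"twist": 0},
  {"hand": 0,"xyz": [-1.2,-3,0],"twist": 0},
  {"hand": 0,"xyz": [-1.2,-3,0],"twist": 0},
  {"hand": 0,"xyz": [-1.2,-3,0],"twist": 0},
  {"hand": 0,"xyz": [-1.2,-3,0],"twist": 0},
  {"hand": 0,"xyz": [-1.2,-2,0],"twist": 0},
  {"hand": 0,"xyz": [0,0,0],"twist": 0},
  {"hand": 0,"xyz": [0,0,0],"twist": 0},
])

```text
t: 34.38
tool_pos: [0.5165, -0.3112, 0.2844]
tool_rot: [0.817, -0.576, -0.001, 0.0]
force: [0.4, 1.7, -0.1]
gripper_width: 0.003
```

```bash
python3 - <<'E'
from h import *
o=r.observe();print(o['t'],o['tool_pos'],o['force'])
for n,(x0,y0,w,h) in dict(top=(150,100,200,150),scene=(200,110,180,170)).items():
    c=cam(n); im=cv2.convertScaleAbs(cv2.resize(c['frame'][y0:y0+h,x0:x0+w,::-1],None,fx=3.5,fy=3.5,interpolation=cv2.INTER_CUBIC),alpha=1.7)
    cv2.imwrite(f'pics/end_{n}.png',im)
E
```

```text
34.3833 [ 0.51651483 -0.31124929  0.28443691] [ 0.39627681  1.74956652 -0.14911599]
```

View pics/end_top.png

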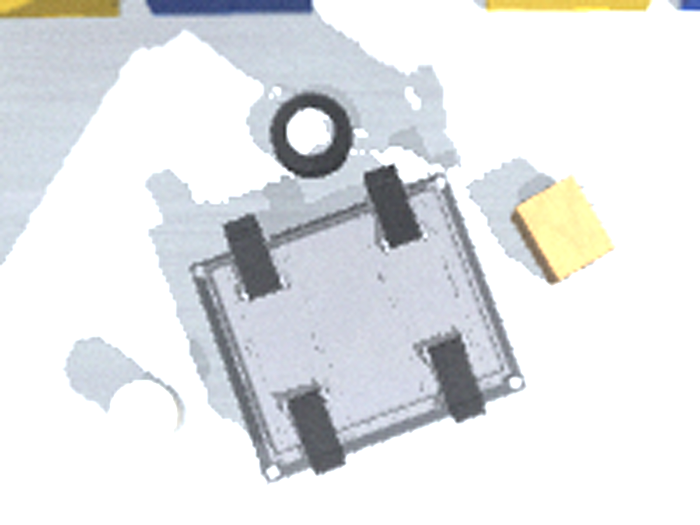

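View pics/end_scene.png

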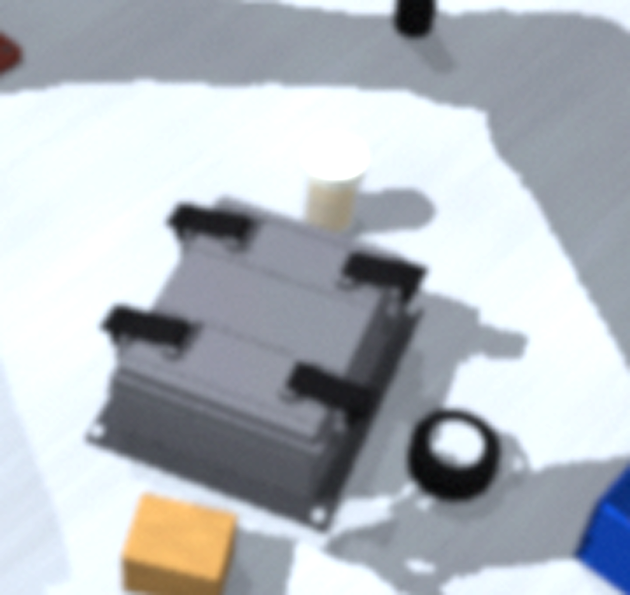

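All four clips lie over their lugs, and the tape, carton and jar are where they were. The tool is well clear, so I'm handing the job in.

```bash
python3 -c "
from plant import r
print(r.job_done()); print(r.observe()['t'])"
```

```text
the job is handed in; nothing more can be done
None
the job is handed in; nothing more can be done
```

The case is closed: the lid is fully home and all four clips are snapped shut. I handed the job in at about 34.5 s.

- **Lid:** It slid down under about 7 N and stopped hard at 85 mm. I pressed to 25 N there to confirm it was home.
- **Clips:** I did them in the order a, c, d, b, lifting off each one before going to the next. Each showed a force peak, a drop to about 2 N, then the stiff rise of the rubber seat.

| Clip | Peak vertical force (N) | Height of tool tip at last reading on the seat (mm) |
|---|---|---|
| a | 5.8 | 106.6 |
| c | 10.4 | 90.9 |
| d | 10.3 | 90.7 |
| b | 8.1 | 95.3 |

The highest total force I read on any clip, sideways push included, was about 12 N, against the 18 N limit. Force was read only at the end of each step. After b's last reading (6.1 N) I pressed about 0.3 mm further and lifted off in the same call, so that press was not read.

- **Last check:** With the arm moved aside, both camera views showed all four clips staying shut. The tape, carton and jar looked undisturbed. The last crops did not cover the screwdriver and spanner and showed only part of the torch, but the arm did not go near them.
- **Disagreement:** My model outline sat about 2 pixels off in the scene camera, while it matched the top camera. I used the top-view position of the case, and the contacts agreed with it.

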